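Load the tape spindle of the dressing carousel, bring it to the front and hold it there

ROBOT

A 6-joint arm with a two-finger parallel gripper is mounted at the origin on the work surface. World frame = base frame: x ahead of the robot, y to its left, z up, the work surface at z = 0. Lengths are in m, angles in rad, forces in N, time in s.
With the tool pointing down it reaches from about 0.325 to 0.85 m from the base axis. Payload 15.5 kg.
Tool frame: the origin (TCP) lies on the centre line of the jaws, within the pads' length; the fingertips stand 25 mm ahead of it and the grasp point (between the pads) lies 6 mm ahead of it; z points along the fingers, y is the direction in which the jaws open and shut (so a half turn about z gives the same grasp; the last joint's range is limited). The gripper opens to 91 mm and grips with 3 to 60 N. Pads are 32 mm wide; open, the fingers measure 118 mm over their backs; the gripper's body (76 mm by 178 mm) begins 60 mm behind the grasp point.
Start: joints at [-1.357, 0.494, 1.345, -0, 1.302, -0.096], TCP at [0.19, -0.595, 0.208] pointing down, gripper open.
Joint ranges: [-2.91, 2.91], [-0.82, 2.16], [0.22, 2.67], [-1.22, 4.37], [0.12, 2.79], [-3.08, 3.08]. Speed limits (rad/s): [1.89, 1.89, 2.57, 3.01, 3.01, 3.01].

INTERFACE

Orientations are given as a rotation vector (axis times angle).
In Python, from bench import state, read_camera, job_done gives the robot as it stands.
- The arm moves only by the tool send_rows, never from a script. Its argument "moves" is a list of rows, each a list of 6 numbers: the shift along the tool's x, y, z in m, then the turn, a rotation vector about the tool's x, y, z in rad. In form: [[dx, dy, dz, ax, ay, az], ...]. A call has 1 to 8 rows; each row shifts and turns the commanded pose from where the row before left it, along the tool's axes as they then stand; what a row does not reach is not made up. A row lasts 1/8 s, in which the tool goes at most 62.5 mm and 10.7 degrees, less where a joint would pass 70% of its speed; a pose out of reach is approached as far as the arm can. A call with a gripper value outside its range is refused whole. "grip" is the opening, from 0 (shut) to 1 (fully open), set as the call begins (left out, the last holds). The fingers move at their own pace and stop on an object; "newtons" is the grip in N (left out, the last holds). Time passes only in rows, so rows that do not move let the fingers close. It gives the time, the measured TCP pose, the force and the opening at its end, in the units of the state.
- state(): the state, without advancing time (a new reading comes with each control period).
- read_camera(name): name is "scene" or "side" or "wrist"; returns a dict with "pixels" (384x512x3 uint8, red, green, blue), "z_map" (384x512 float32, m along the optical axis (not along the pixel's ray), 0 where there is no reading), "intrinsics" (3x3 intrinsics, pixels), "extrinsics" (4x4, takes a point from camera to world coordinates); the wrist camera has in their place "hand_eye" (4x4, takes a point from camera to tool coordinates, whose origin is the TCP and whose axes are the flange's). Camera axes: x right, y up, looking along -z (the intrinsics and any distortion apply to the point x, -y, -z); pixel columns grow to the right and rows downward; lengths in m; the calibration is good to about 2 mm. The wrist camera is an equidistant fisheye: a pixel r from the principal point sees the ray r / f radians off the axis. A picture is of the moment at which its call begins: read the wrist's pose just before it.
- job_done(): hands the job in, once; it reports no verdict.
The state is a dict: "clock": time; "qpos": joint angles; "joint_vel": joint speeds; "effort": joint torques, N m; "tcp_pos": TCP position; "orientation": TCP orientation; "contact_force": force on the tool from outside, world axes, zero at the start; "moment": the same for the moment, N m; "grip_width": opening from 0.0 (shut) to 1.0 (fully open).
Only numpy, scipy, OpenCV 4.12 (cv2) and the standard library are available. Lean on these libraries where they do the work, as an engineer would, in place of code of your own. Each camera call takes 0.05 s, during which the arm holds its last target.

TASK

Put the wide roll of tape right down on the empty upright spindle of the dressing carousel and let go of the roll; turn the carousel so that this roll stands at the front, straight towards the front edge of the counter (the edge the robot works from), so that tape can be pulled off it. Finish while still holding the carousel itself firmly and motionless there, for instance by the black cross-bar of its centre handle, with the fingers clear of the roll. Leave the other things on the counter where they are.

Things in the scene. Friction and masses are not known exactly. Their poses are not given: they have to be found in the camera images.
- carousel_base: Fixed round foot of the dressing carousel. Origin: on the turning axis, at counter height; its axes stay parallel to the world axes. 'Front' is the direction -x from here (square to the counter's front edge), not the direction of the robot's base.
- carousel: Turning part: grey disc 320 mm across, top at 24 mm, rim at 30 mm; turns endlessly either way about a vertical axis (friction 0.1 N m) and stays where left. Origin on the axis at counter height. 100 mm out: along own -x the tape spindle, along +y a jar of swabs, -y a jar of wooden tongue depressors, +x a jar of cotton balls (74 to 88 mm wide, tops at 154, 168, 172 mm), all fast to the disc.
- spindle_foot (a point): Where the spindle's axis meets the top of its foot flange (60 mm across), 27 mm above the counter, 100 mm from the turning axis. The mounted roll rests on this flange, so its centre is then 25 mm above this point.
- spindle_tip (a point): Top of the bare steel spindle, on its axis, 80 mm above spindle_foot. The spindle is 20 mm thick with a tapered tip, and turns with the carousel. At the start it points anywhere but within about 48 degrees of the front.
- carousel_handle (a point): Middle of the black cross-bar of the centre handle, on the turning axis, 225 mm above the counter. Bar 16 mm thick, 110 mm long, level, along the carousel's own y (at right angles to the line from the axis to the spindle), on a steel post 14 mm thick. It is the highest part of the carousel and fast to it: turning the bar turns the carousel.
- wide_roll_center (a point): Centre (half-way up) of the wide roll of white tape, standing on its end on the counter: 58 mm across, 50 mm tall, with a through hole 27 mm wide along its upright axis, 110 g or so. Its z is the roll's axis.
- narrow_roll_center (a point): Centre of the narrow roll of the same tape, 58 mm across but only 25 mm tall. Not needed. The two rolls may stand in either order.
- pump_bottle: Bystander: white pump bottle, 68 mm across, 186 mm tall. Origin: centre of its underside.
- pen_cup: Bystander: grey cup with pens, 72 mm across, 145 mm tall. Origin: centre of its underside.
- scissors: Bystander: scissors lying flat, about 180 mm long along own x, 80 mm wide, 8 mm thick. Origin: under the pivot.
- thermometer: Bystander: white stick thermometer lying flat, about 130 mm long along own x, 12 mm thick. Origin: under the middle of its body.
- specimen_cup: Bystander: clear lidded specimen cup, 66 mm across, 74 mm tall. Origin: centre of its underside.
Things that resemble listed ones, but are neither listed nor needed, are in the scene too. Leave any green or purple look-alike of the part that bears wide_roll_center alone.

How it is judged:
On the way, in this order (a step that is already met when the one before it is completed fails the run):
1. the wide roll is right down on the spindle and let go (horizontal distance between wide_roll_center and spindle_foot below 0.006 m and z of wide_roll_center in the frame of carousel_base below 0.056 m and angle between wide_roll_center's own z axis and vertical below 0.1 rad and contact force between the fingers and wide_roll below 0.3 N), for 0.3 s.
2. the roll stands at the front and the carousel is held still there (all of step 1 and x of spindle_foot in the frame of carousel_base below 0 m and y of spindle_foot in the frame of carousel_base between -0.0175 and 0.0175 m and contact force between the fingers and carousel above 2 N and angular speed of carousel below 0.05 rad/s), for 0.3 s.
At the end, for the whole second after the job is handed in: Wide roll down on the spindle flange (within 6 mm of its axis, at most 4 mm high), upright, not touched by the fingers; spindle at the front within 17.5 mm (10 degrees) sideways; fingers hold the carousel with over 2 N while it turns less than 0.05 rad/s (all of step 2); the arm keeps its last pose, push and grip.
It fails at once if the narrow roll was disturbed (moved more than 25 mm) (distance of narrow_roll_center from where it was at the start of the episode above 0.025 m).
It fails at once if another thing on the counter was disturbed (moved more than 25 mm) (distance of any of pump_bottle, pen_cup, scissors, thermometer, specimen_cup from where it was at the start of the episode above 0.025 m).
It also fails if it takes over 69 s, if anything falls off the work surface, if the arm or the gripper's body presses on something with over 40 N, if the wrist force passes 120 N, or if a joint passes its speed limit or range.

## Working session

There is one attempt and no reset: what is moved stays moved. The work goes in short steps, Python scripts to look and compute and a tool call to move; the robot and the scene stay as the last step left them, time stands still between calls to the robot, and variables do not carry over. Pictures are saved under pics/ and viewed, and the job is handed in when it is done.

Besides the shell and the picture viewer there is one more tool, called as name([rows], argument=value, ...), one row to a line, values as JSON. send_rows: Moves the arm, as the interface text tells. Its arguments: {"type":"object","properties":{"moves":{"type":"array"},"grip":{"type":"number"},"newtons":{"type":"number"}},"required":["moves"]}

```bash
ls; mkdir -p pics; python3 - <<'E'
from bench import state, read_camera
import cv2,numpy as np,pickle
s=state();print(s)
d={}
for n in ("scene","side","wrist"):
    r=read_camera(n);d[n]=r
    cv2.imwrite(f"pics/{n}0.png",r["pixels"][:,:,::-1])
    print(n,r["intrinsics"],r.get("extrinsics",r.get("hand_eye")),[k for k in r])
d['state']=s
pickle.dump(d,open("d0.pkl","wb"))
E
```

```text
pics
{'clock': 0.0, 'qpos': array([-1.35749284e+00,  4.94192888e-01,  1.34614674e+00, -2.73835692e-05,
        1.30255382e+00, -9.55095145e-02]), 'joint_vel': array([-0.00127205,  0.00212822, -0.00131788, -0.00101797,  0.0031718 ,
        0.00114338]), 'effort': array([-6.58729841e-04, -8.78825426e+01, -3.81857800e+01,  7.06426031e-02,
        5.30921482e-02, -9.14373481e-05]), 'tcp_pos': array([ 0.1898545 , -0.59502802,  0.20742697]), 'orientation': array([-3.10293375e+00, -4.82968933e-01,  1.61603767e-04]), 'contact_force': array([ 0.6238936 , -0.98215258, -0.73490293]), 'moment': array([-0.04221522, -0.03253834, -0.02014671]), 'grip_width': 0.9989722451726091}
scene [[484.20388037   0.         254.76394765]
 [  0.         484.20388037 189.33171712]
 [  0.           0.           1.        ]] [[ 0.62593935 -0.64453542  0.43906038  1.16439865]
 [ 0.77985859  0.52057579 -0.34759376 -0.47095551]
 [-0.00452772  0.55997763  0.82849536  1.28675141]
 [ 0.          0.          0.          1.        ]] ['pixels', 'z_map', 'intrinsics', 'extrinsics']
side [[447.59039465   0.         253.18832594]
 [  0.         447.59039465 188.1366936 ]
 [  0.           0.           1.        ]] [[-0.97487589  0.15443044 -0.16052488  0.3043304 ]
 [-0.22273337 -0.68429268  0.69435825  1.07303561]
 [-0.00261595  0.71266736  0.70149725  1.25004809]
 [ 0.          0.          0.          1.        ]] ['pixels', 'z_map', 'intrinsics', 'extrinsics']
wrist [[297.31863964   0.         249.65915818]
 [  0.         297.31863964 192.10232454]
 [  0.           0.           1.        ]] [[-1.67155103e-03  9.59832145e-01  2.80569883e-01  7.83677283e-02]
 [ 9.99998101e-01  1.32326230e-03  1.43079564e-03 -2.92370115e-04]
 [ 1.00205610e-03  2.80571742e-01 -9.59832534e-01 -1.76258232e-01]
 [ 0.00000000e+00  0.00000000e+00  0.00000000e+00  1.00000000e+00]] ['pixels', 'z_map', 'intrinsics', 'hand_eye']
```

View pics/scene0.png

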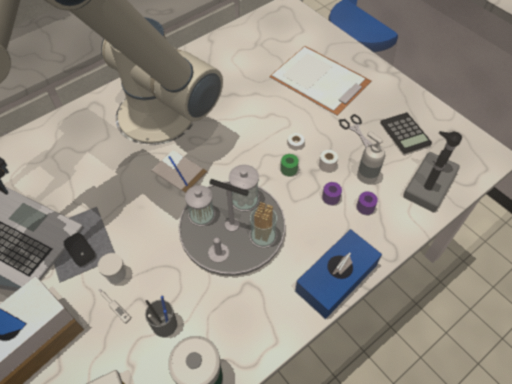

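View pics/side0.png

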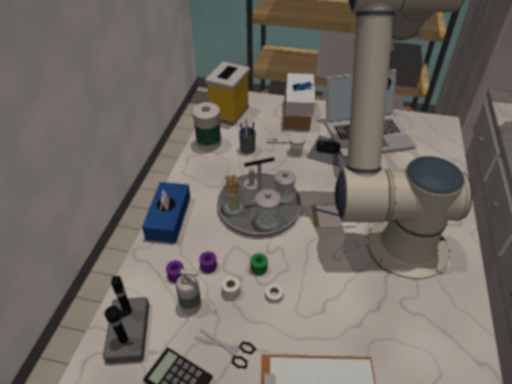

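View pics/wrist0.png

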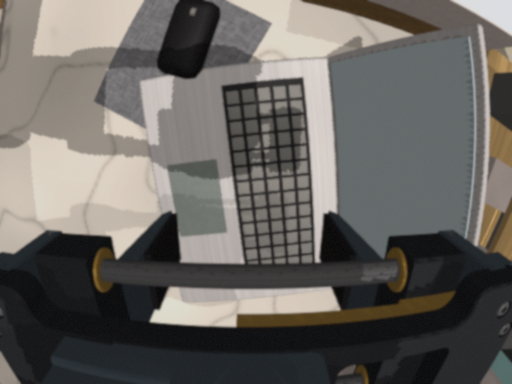

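Two white rolls are visible. In scene they are at (296,141) and (328,159), and in side at (275,293) and (231,287). The green and purple ones are look-alikes. The spindle is at scene (218,245), and the bar is at (230,187). Next I'll enlarge the rolls and measure.

```bash
cat > h.py <<'E'
import numpy as np,cv2,pickle
from scipy.spatial.transform import Rotation as R
def ext(r,s=None):
    if "extrinsics" in r: return r["extrinsics"]
    T=np.eye(4);T[:3,:3]=R.from_rotvec(s["orientation"]).as_matrix();T[:3,3]=s["tcp_pos"]
    return T@r["hand_eye"]
def ray(r,u,v,s=None):
    K=r["intrinsics"];x=(u-K[0,2])/K[0,0];y=(v-K[1,2])/K[1,1]
    if "extrinsics" in r: d=np.array([x,-y,-1.])
    else:
        t=np.hypot(x,y);k=np.sin(t)/t if t>1e-9 else 1
        d=np.array([x*k,-y*k,-np.cos(t)])
    E=ext(r,s);return E[:3,3],E[:3,:3]@d
def onplane(r,u,v,z,s=None):
    o,d=ray(r,u,v,s);return o+d*(z-o[2])/d[2]
def cross(rays):
    A=np.zeros((3,3));b=np.zeros(3)
    for o,d in rays:
        d=d/np.linalg.norm(d);P=np.eye(3)-np.outer(d,d);A+=P;b+=P@o
    p=np.linalg.solve(A,b)
    res=[np.linalg.norm(np.cross(p-o,d/np.linalg.norm(d))) for o,d in rays]
    return p,res
def cloud(r,s=None):
    z=r["z_map"];H,W=z.shape;K=r["intrinsics"]
    u,v=np.meshgrid(np.arange(W),np.arange(H))
    x=(u-K[0,2])/K[0,0];y=(v-K[1,2])/K[1,1]
    if "extrinsics" in r: P=np.stack([x*z,-y*z,-z],-1)
    else:
        t=np.hypot(x,y)+1e-9;k=np.tan(t)/t
        P=np.stack([x*k*z,-y*k*z,-z],-1)
    E=ext(r,s);return P@E[:3,:3].T+E[:3,3]
def crop(r,u0,u1,v0,v1,k,name):
    c=np.ascontiguousarray(r["pixels"][v0:v1,u0:u1,::-1]);cv2.imwrite("pics/"+name,cv2.resize(c,None,fx=k,fy=k,interpolation=cv2.INTER_CUBIC))
E
python3 - <<'E'
from h import *
d=pickle.load(open("d0.pkl","rb"))
a=d["scene"];b=d["side"]
crop(a,270,400,110,220,6,"c_scene.png");crop(b,150,300,240,320,5,"c_side.png")
crop(a,170,300,150,280,5,"car_scene.png");crop(b,200,320,140,240,6,"car_side.png")
for n,r in(("scene",a),("side",b)):
    C=cloud(r);ok=r["z_map"]>0
    px=r["pixels"].astype(int)
    for (u,v) in ([(296,141),(328,159)] if n=="scene" else [(275,293),(231,287)]):
        w=C[v-14:v+15,u-14:v*0+u+15];o=ok[v-14:v+15,u-14:u+15]
        q=w[o];q=q[q[:,2]>0.012]
        print(n,u,v,len(q),q[:,2].max(),np.percentile(q[:,2],[50,90,98]),q.min(0),q.max(0))
E
```

```text
scene 296 141 201 0.0510399307655065 [0.0225948  0.02904088 0.04847213] [0.39124694 0.20604684 0.01216982] [0.48247044 0.32355353 0.05103993]
scene 328 159 306 0.05465358540253229 [0.04373455 0.05030992 0.05220218] [0.52644404 0.28462802 0.01214697] [0.58803762 0.34539957 0.05465359]
side 275 293 230 0.03042393881705774 [0.02345091 0.02743735 0.02914547] [0.38821695 0.27095306 0.01209371] [0.44428768 0.32866938 0.03042394]
side 231 287 334 0.0547163005693474 [0.04638731 0.0512102  0.05329971] [0.52393792 0.28838783 0.01211554] [0.58061221 0.34901949 0.0547163 ]
```

View pics/c_scene.png

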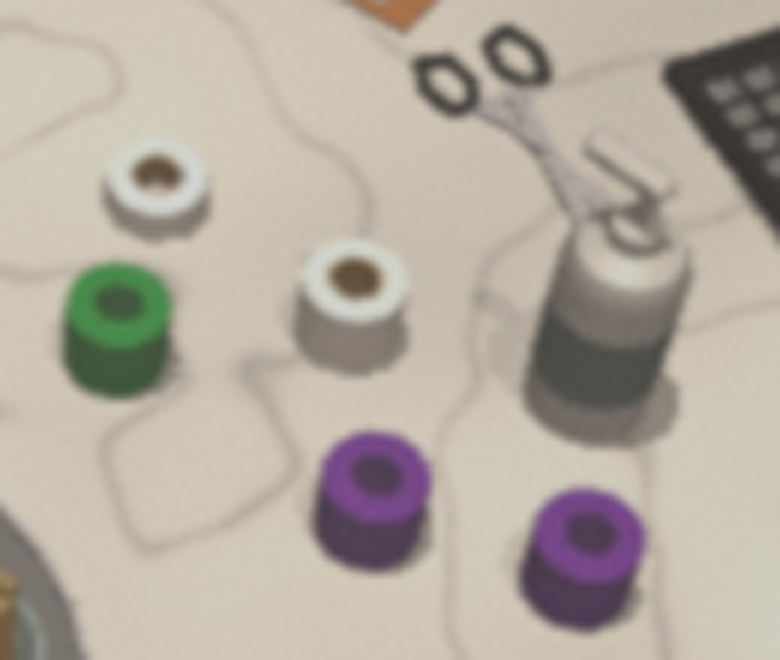

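View pics/c_side.png

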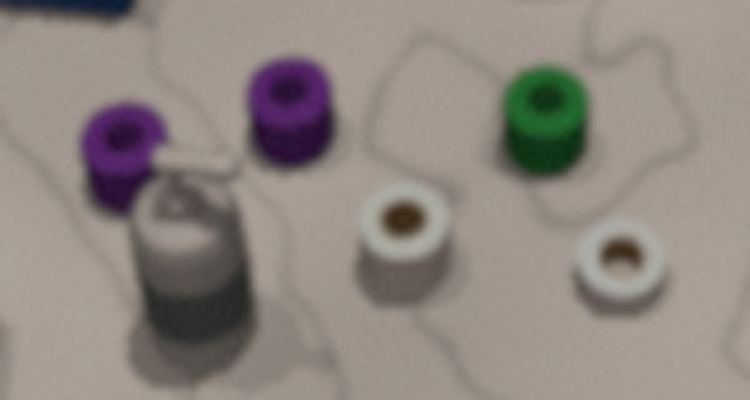

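View pics/car_scene.png

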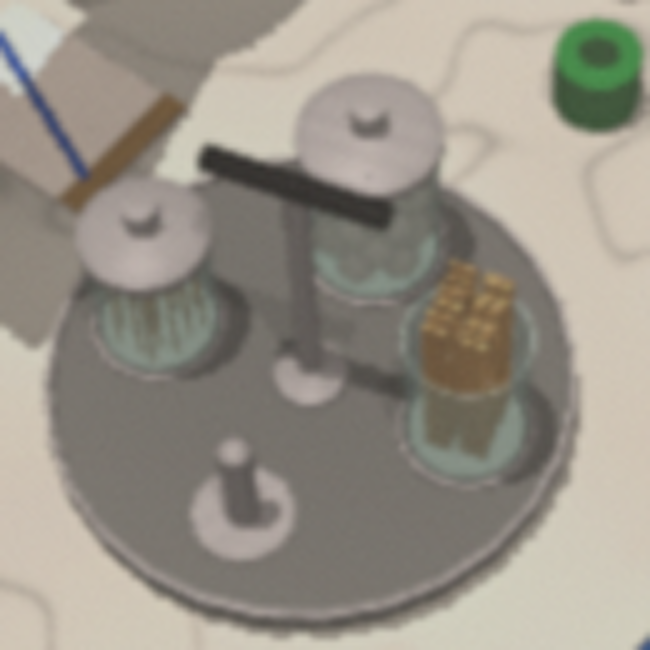

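View pics/car_side.png

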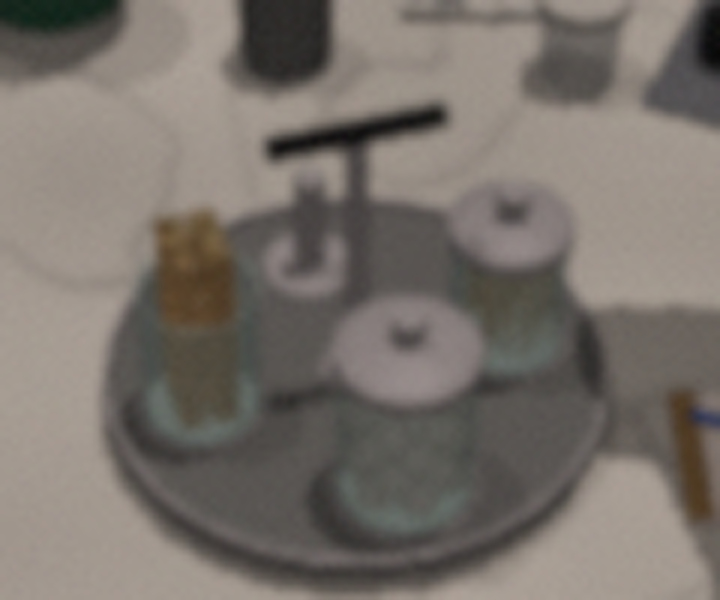

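The wide white roll is the one at scene (328,159) / side (231,287). It is white and about 50 mm tall. The other white roll is about 25 mm tall. Next I'll measure from both views.

```bash
python3 - <<'E'
from h import *
d=pickle.load(open("d0.pkl","rb"))
a=d["scene"];b=d["side"]
def f(U,V,k,u0,v0): return (U+.5)/k-.5+u0,(V+.5)/k-.5+v0
def two(pa,pb): 
    p,res=cross([ray(a,*pa),ray(b,*pb)]);return p.round(4),np.round(res,4)
c1=lambda U,V:f(U,V,6,270,110); c2=lambda U,V:f(U,V,5,150,240)
c3=lambda U,V:f(U,V,5,170,150); c4=lambda U,V:f(U,V,6,200,140)
# roll hole: brown mask centroid
def hole(r,u,v,z=0.05):
    hsv=cv2.cvtColor(r["pixels"],cv2.COLOR_RGB2HSV).astype(int)
    w=r["pixels"][v-7:v+8,u-7:u+8].astype(float); 
    wt=np.clip(130-w[...,2],0,None)
    return None
print("roll top",two(c1(355,279),c2(404,217)), onplane(a,*c1(355,279),.05),onplane(b,*c2(404,217),.05))
print("narrow",two(c1(157,175),c2(621,254)))
print("tip",two(c3(234,450),c4(311,182)))
print("flange",two(c3(243,513),c4(305,265)),onplane(a,*c3(243,513),.027),onplane(b,*c4(305,265),.027))
print("bar L",two(c3(205,157),c4(440,114)))
print("bar R",two(c3(385,215),c4(272,148)))
print("bar mid",two(c3(295,185),c4(356,131)))
for n,r in(("scene",a),("side",b)):
    C=cloud(r);ok=(r["z_map"]>0)
    # roll sides/top via cloud near
    m=ok&(np.hypot(C[...,0]-.555,C[...,1]-.317)<.05)&(C[...,2]>.042)&(C[...,2]<.06)
    q=C[m];print(n,"rolltop",len(q),q.mean(0),(q.min(0)+q.max(0))/2)
    m=ok&(C[...,2]>.19)&(C[...,2]<.26)&(C[...,0]>.3)&(C[...,0]<.85)&(r["pixels"].max(-1)<80)&(np.abs(C[...,1])<.3)
    q=C[m];print(n,"bar",len(q),q.mean(0),q.min(0),q.max(0))
    # disc rim circle
# full objects on counter: list clusters
C=cloud(b);
C=cloud(a);m=(a["z_map"]>0)&(C[...,2]>.03)&(C[...,0]<.9)&(C[...,0]>.2)
n,l,st,ce=cv2.connectedComponentsWithStats(m.astype(np.uint8))
for i in range(1,n):
    if st[i,4]>40:
        q=C[l==i];print(ce[i].round(),st[i,4],q.min(0).round(3),q.max(0).round(3))
E
```

```text
roll top (array([0.5558, 0.3154, 0.0483]), array([0.0016, 0.0016])) [0.55805504 0.31498283 0.05      ] [0.55412033 0.31563922 0.05      ]
narrow (array([0.4195, 0.296 , 0.0235]), array([0.0014, 0.0014]))
tip (array([ 0.5976, -0.1608,  0.0987]), array([0.0014, 0.0014]))
flange (array([ 0.6007, -0.1612,  0.0251]), array([0.0002, 0.0002])) [ 0.60134943 -0.1617537   0.027     ] [ 0.60032053 -0.15915081  0.027     ]
bar L (array([ 0.5051, -0.1007,  0.2243]), array([0.0008, 0.0008]))
bar R (array([ 0.5944, -0.0491,  0.2245]), array([0.0017, 0.0017]))
bar mid (array([ 0.5499, -0.0744,  0.2247]), array([0.0011, 0.0011]))
scene rolltop 181 [0.55925268 0.31343185 0.04729494] [0.55766124 0.31585351 0.04837474]
scene bar 196 [ 0.55693449 -0.07547098  0.22867645] [ 0.50754741 -0.10425149  0.21910462] [ 0.60018351 -0.04232541  0.23577768]
side rolltop 208 [0.5522604  0.32069625 0.04864518] [0.55227506 0.31818253 0.04838496]
side bar 110 [ 0.54706119 -0.0681987   0.22825346] [ 0.50205215 -0.09993857  0.19352058] [ 0.59190873 -0.04024259  0.23597848]
[151.  54.] 7299 [ 0.2   -0.284  0.169] [0.335 0.
[... 502 characters left out ...]
 0.03 ] [0.686 0.267 0.055]
[199. 204.] 882 [ 0.398 -0.164  0.03 ] [ 0.504 -0.052  0.155]
[367. 200.] 273 [0.723 0.264 0.03 ] [0.78  0.325 0.054]
[263. 225.] 938 [ 0.598 -0.064  0.03 ] [0.678 0.013 0.172]
[335. 266.] 2708 [ 0.799 -0.063  0.03 ] [0.9   0.177 0.12 ]
[ 77. 247.] 248 [ 0.285 -0.497  0.03 ] [ 0.376 -0.446  0.041]
[217. 246.] 117 [ 0.577 -0.173  0.03 ] [ 0.612 -0.154  0.109]
[111. 266.] 546 [ 0.43  -0.46   0.031] [ 0.499 -0.394  0.082]
[ 30. 328.] 5372 [ 0.278 -0.785  0.03 ] [ 0.58  -0.573  0.17 ]
[160. 316.] 692 [ 0.636 -0.433  0.03 ] [ 0.71  -0.362  0.147]
[194. 361.] 2049 [ 0.794 -0.459  0.032] [ 0.9   -0.343  0.189]
[108. 378.] 286 [ 0.757 -0.605  0.148] [ 0.802 -0.543  0.22 ]
```

Axis is at (0.550,-0.0745). The spindle is at angle -60°, radius 0.100, and the bar is at z 0.2245; both agree with the text. The wide roll is at (0.556,0.316) with its top near 0.05. First I'll raise the arm and square the yaw to world axes.

send_rows([
  [0, 0, -0.04, 0, 0, 0.05],
  [0, 0, -0.04, 0, 0, 0.1],
  [0, 0, -0.04, 0, 0, 0.1],
  [0, 0, -0.03, 0, 0, 0.06],
  [0, 0, 0, 0, 0, 0],
], grip=1.0, newtons=20)

```text
clock: 0.78
tcp_pos: [0.1901, -0.5962, 0.3603]
orientation: [3.138, -0.003, 0.001]
contact_force: [-0.3, -0.1, -0.2]
grip_width: 0.997
```

send_rows([
  [0.015, -0.02, 0, 0, 0, 0],
  [0.016, -0.04, 0, 0, 0, 0],
  [0.016, -0.04, 0, 0, 0, 0],
  [0.016, -0.04, 0, 0, 0, 0],
  [0.016, -0.04, 0, 0, 0, 0],
  [0.016, -0.04, 0, 0, 0, 0],
  [0.016, -0.04, 0, 0, 0, 0],
  [0.016, -0.04, 0, 0, 0, 0],
])

```text
clock: 1.78
tcp_pos: [0.3173, -0.2929, 0.357]
orientation: [-3.14, 0.0, 0.001]
contact_force: [-0.5, -0.4, 0.1]
grip_width: 1.003
```

send_rows([
  [0.016, -0.04, 0, 0, 0, 0],
  [0.016, -0.04, 0, 0, 0, 0],
  [0.016, -0.04, 0, 0, 0, 0],
  [0.016, -0.04, 0, 0, 0, 0],
  [0.016, -0.04, 0, 0, 0, 0],
  [0.016, -0.04, 0, 0, 0, 0],
  [0.016, -0.04, 0, 0, 0, 0],
  [0.016, -0.04, 0, 0, 0, 0],
])

```text
clock: 2.78
tcp_pos: [0.4448, 0.0265, 0.357]
orientation: [-3.141, -0.0, 0.003]
contact_force: [0.4, -0.5, -0.4]
grip_width: 1.003
```

send_rows([
  [0.016, -0.04, 0, 0, 0, 0],
  [0.016, -0.04, 0, 0, 0, 0],
  [0.016, -0.04, 0, 0, 0, 0],
  [0.016, -0.04, 0, 0, 0, 0],
  [0.016, -0.04, 0, 0, 0, 0],
  [0.016, -0.04, 0, 0, 0, 0],
  [0.016, -0.04, 0, 0, 0, 0],
  [0, 0, 0, 0, 0, 0],
])

```text
clock: 3.78
tcp_pos: [0.557, 0.3068, 0.3559]
orientation: [3.141, 0.003, -0.004]
contact_force: [-0.1, -0.8, -0.2]
grip_width: 1.0
```

```bash
cat > snap.py <<'E'
from bench import state, read_camera
from h import *
import sys
def snap(tag,cams=("wrist",)):
    d={"state":state()}
    for n in cams:
        d[n]=read_camera(n);cv2.imwrite(f"pics/{n}_{tag}.png",d[n]["pixels"][:,:,::-1])
    pickle.dump(d,open(f"d_{tag}.pkl","wb"));return d
if __name__=="__main__":
    d=snap(sys.argv[1],sys.argv[2:]);s=d["state"];print(s["clock"],s["tcp_pos"],s["orientation"],s["qpos"])
E
python3 snap.py a wrist
```

```text
3.775 [0.55703777 0.30684657 0.35585518] [ 3.14099613  0.00342193 -0.00444308] [4.09315974e-01 4.17134347e-01 1.07622824e+00 5.82059198e-04
 1.65106149e+00 1.97797927e+00]
```

View pics/wrist_a.png

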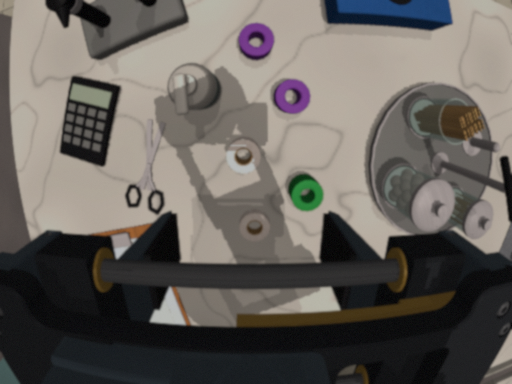

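The wide white roll is at wrist pixel (243,153), with the narrow one at (255,225). I'll refine the wide roll's position from the hole centre.

```bash
python3 - <<'E'
from h import *
d=pickle.load(open("d_a.pkl","rb"));r=d["wrist"];s=d["state"]
crop(r,210,280,120,190,9,"roll_w.png")
C=cloud(r,s);m=(r["z_map"]>0)&(np.hypot(C[...,0]-.556,C[...,1]-.316)<.045)&(C[...,2]>.04)
q=C[m];print(len(q),q.mean(0),(q.min(0)+q.max(0))/2,q.max(0)-q.min(0))
v,u=np.nonzero(m);(cx,cy),rad=cv2.minEnclosingCircle(np.stack([u,v],1).astype(np.float32));print(cx,cy,rad)
E
```

```text
28141 [0.5792831  0.32021998 0.45768953] [0.55819833 0.31633755 0.26847527] [0.06477718 0.08260269 0.45649363]
206.71424865722656 307.1934814453125 173.18658447265625
```

View pics/roll_w.png

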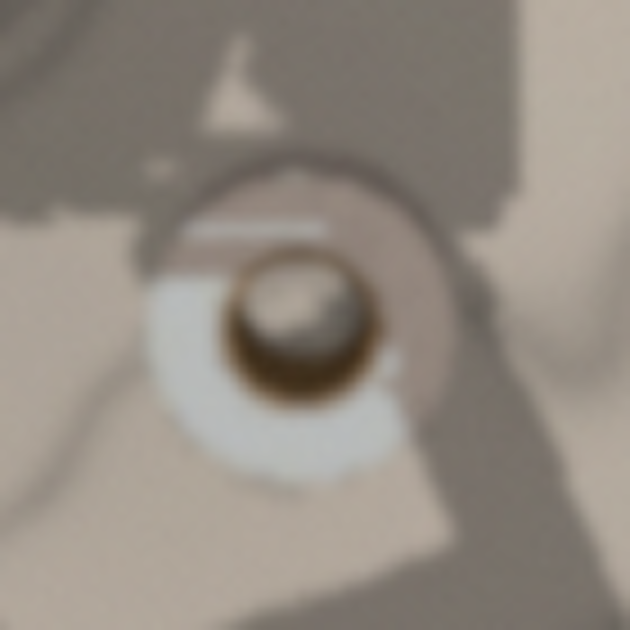

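```bash
python3 - <<'E'
from h import *
d=pickle.load(open("d_a.pkl","rb"));r=d["wrist"];s=d["state"]
u,v=(301.5+.5)/9-.5+210,(327+.5)/9-.5+120
w=onplane(r,u,v,.05,s);print(u,v,w, w[:2]-s["tcp_pos"][:2])
d0=pickle.load(open("d0.pkl","rb"))
f=lambda U,V,k,u0,v0:((U+.5)/k-.5+u0,(V+.5)/k-.5+v0)
print(cross([ray(r,u,v,s),ray(d0["scene"],*f(355,279,6,270,110)),ray(d0["side"],*f(404,217,5,150,240))]))
print(s["orientation"],ext(r,s)[:3,3])
E
```

```text
243.05555555555554 155.88888888888889 [0.55527628 0.31800484 0.05      ] [-0.00176149  0.01115827]
(array([0.55541626, 0.31652931, 0.04844773]), [np.float64(0.0015594696230316885), np.float64(0.0016877607118037019), np.float64(0.0019441158244603801)])
[ 3.14099613  0.00342193 -0.00444308] [0.63586482 0.30708792 0.53188824]
```

send_rows([
  [-0.001, -0.005, 0.03, 0, 0, 0],
  [-0.001, -0.005, 0.05, 0, 0, 0],
  [0, 0, 0.05, 0, 0, 0],
  [0, 0, 0.05, 0, 0, 0],
  [0, 0, 0.05, 0, 0, 0],
  [0, 0, 0.04, 0, 0, 0],
  [0, 0, 0.03, 0, 0, 0],
  [0, 0, 0.01, 0, 0, 0],
])

```text
clock: 4.82
tcp_pos: [0.5542, 0.313, 0.0465]
orientation: [3.14, -0.002, -0.005]
contact_force: [-0.1, 0.7, 0.3]
grip_width: 0.999
```

send_rows([
  [0, 0, 0.006, 0, 0, 0],
  [0, 0, 0, 0, 0, 0],
])

```text
clock: 5.08
tcp_pos: [0.5563, 0.3141, 0.0428]
orientation: [-3.141, 0.002, -0.001]
contact_force: [0.9, 0.3, -0.4]
grip_width: 1.0
```

send_rows([
  [0, -0.003, 0.002, 0, 0, 0],
  [0, 0, 0, 0, 0, 0],
])

```text
clock: 5.32
tcp_pos: [0.5563, 0.3175, 0.0405]
orientation: [-3.141, 0.002, -0.001]
contact_force: [0.7, -0.5, -0.3]
grip_width: 0.998
```

send_rows([
  [0, 0, 0, 0, 0, 0],
  [0, 0, 0, 0, 0, 0],
  [0, 0, 0, 0, 0, 0],
  [0, 0, 0, 0, 0, 0],
  [0, 0, 0, 0, 0, 0],
  [0, 0, 0, 0, 0, 0],
  [0, 0, 0, 0, 0, 0],
  [0, 0, 0, 0, 0, 0],
], grip=0.55, newtons=20)

```text
clock: 6.32
tcp_pos: [0.5561, 0.3171, 0.04]
orientation: [-3.142, 0.002, -0.0]
contact_force: [-0.0, -0.1, 0.8]
grip_width: 0.621
```

send_rows([
  [0, 0, -0.01, 0, 0, 0],
  [0, 0, -0.03, 0, 0, 0],
  [0, 0, -0.05, 0, 0, 0],
  [0, 0, -0.05, 0, 0, 0],
  [0, 0, -0.05, 0, 0, 0],
  [0, 0, -0.05, 0, 0, 0],
  [0, 0, -0.04, 0, 0, 0],
  [0, 0, -0.01, 0, 0, 0],
])

```text
clock: 7.32
tcp_pos: [0.5567, 0.3174, 0.3334]
orientation: [-3.14, 0.002, -0.007]
contact_force: [-0.4, 0.1, -1.0]
grip_width: 0.621
```

```bash
python3 snap.py b wrist side
```

```text
7.325 [0.55667696 0.31743081 0.33344713] [-3.13964049e+00  1.83300039e-03 -6.71910578e-03] [4.25095667e-01 4.30019263e-01 1.11269658e+00 3.46257436e-06
 1.59417568e+00 1.99705973e+00]
```

View pics/wrist_b.png

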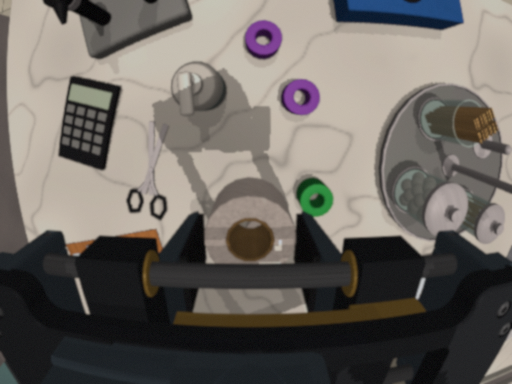

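View pics/side_b.png

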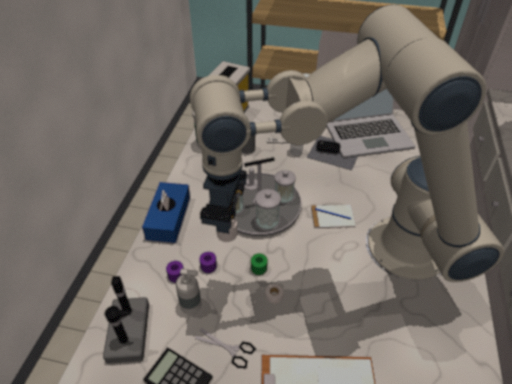

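The roll is held: its hole is at wrist (249,240), and the narrow roll stayed put. Next I'll work out where the roll axis sits in the tool frame.

```bash
python3 - <<'E'
from h import *
d=pickle.load(open("d_b.pkl","rb"));r=d["wrist"];s=d["state"]
crop(r,195,305,170,270,7,"grip_w.png")
for u,v in((249,240),(249,238),(249,242)):
    p=onplane(r,u,v,s["tcp_pos"][2]+.010,s);T=R.from_rotvec(s["orientation"]).as_matrix()
    print(u,v,T.T@(p-s["tcp_pos"]))
E
```

```text
249 240 [-0.00112145 -0.00064288 -0.01000366]
249 238 [ 0.00024521 -0.00063946 -0.00999782]
249 242 [-0.00249682 -0.00064634 -0.01000954]
```

View pics/grip_w.png

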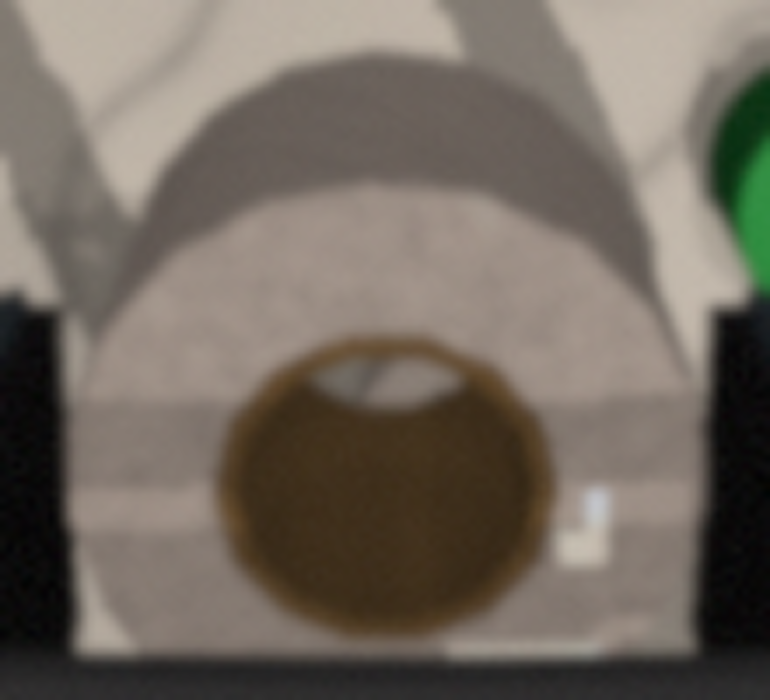

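send_rows([
  [0, 0.02, 0, 0, 0, 0],
  [0, 0.04, 0, 0, 0, 0],
  [0, 0.05, 0, 0, 0, 0],
  [0, 0.05, 0, 0, 0, 0],
  [0, 0.05, 0, 0, 0, 0],
  [0, 0.05, 0, 0, 0, 0],
  [0, 0.05, 0, 0, 0, 0],
  [0, 0.05, 0, 0, 0, 0],
])

```text
clock: 8.43
tcp_pos: [0.5542, -0.0451, 0.3286]
orientation: [-3.141, 0.003, 0.004]
contact_force: [0.7, 0.2, -1.0]
grip_width: 0.621
```

send_rows([
  [0, 0.03, -0.005, 0, 0, 0.05],
  [0, 0.02, -0.005, 0, 0, 0.16],
  [0, 0, 0, 0, 0, 0.17],
  [0, 0, 0, 0, 0, 0.17],
  [0, 0, 0, 0, 0, 0.17],
  [0, 0, 0, 0, 0, 0.17],
  [0, 0, 0, 0, 0, 0.16],
  [0, 0, 0, 0, 0, 0],
])

```text
clock: 9.43
tcp_pos: [0.5535, -0.0933, 0.3387]
orientation: [2.717, -1.575, -0.003]
contact_force: [0.1, -0.2, -1.5]
grip_width: 0.625
```

```bash
python3 snap.py c wrist
```

```text
9.425 [ 0.55353171 -0.09331725  0.33873959] [ 2.71711869 -1.5754839  -0.00349744] [-2.73280022e-01  3.03146362e-01  1.29636118e+00 -1.70158920e-04
  1.54442875e+00  2.34844349e+00]
```

View pics/wrist_c.png

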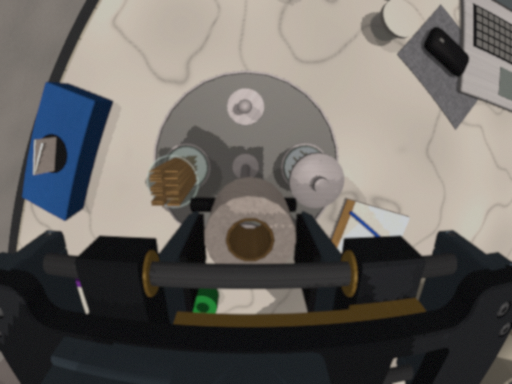

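The spindle tip is at about (244,106), seen almost straight down. I'll triangulate the tip and flange.

```bash
python3 - <<'E'
from h import *
d=pickle.load(open("d_c.pkl","rb"));r=d["wrist"];s=d["state"]
crop(r,215,275,75,135,10,"sp_w.png")
E
```

```text
(no output)
```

View pics/sp_w.png

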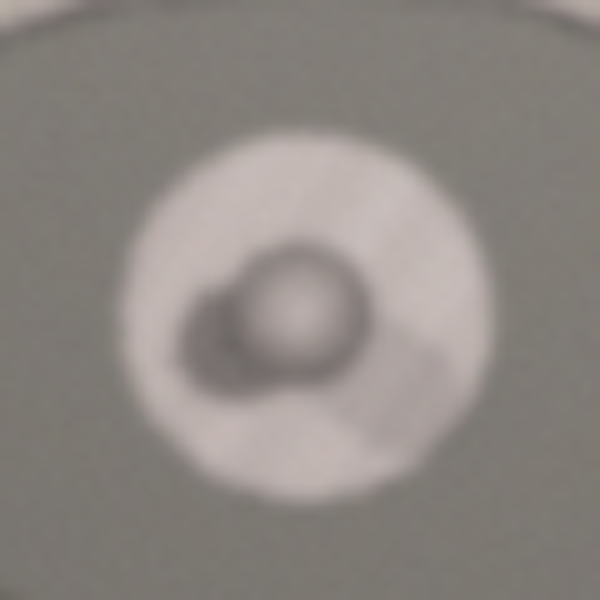

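```bash
python3 - <<'E'
from h import *
d=pickle.load(open("d_c.pkl","rb"));r=d["wrist"];s=d["state"]
f=lambda U,V,k,u0,v0:((U+.5)/k-.5+u0,(V+.5)/k-.5+v0)
T=R.from_rotvec(s["orientation"]).as_matrix()
d0=pickle.load(open("d0.pkl","rb"))
for n,p,z,ps,pd in(("tip",(300,310),.105,(234,450),(311,182)),("fl",(309,316),.027,(243,513),(305,265))):
    uv=f(*p,10,215,75)
    q=onplane(r,*uv,z,s);print(n,uv,q,"tool",T.T@(q-s["tcp_pos"]))
    print(cross([ray(r,*uv,s),ray(d0["scene"],*f(*ps,5,170,150)),ray(d0["side"],*f(*pd,6,200,140))]))
print(ext(r,s)[:3,3],T[:,0])
E
```

```text
tip (244.55, 105.55) [ 0.59858294 -0.16087895  0.105     ] tool [ 0.08137804 -0.00594902  0.23360354]
(array([ 0.59802919, -0.16086832,  0.09884087]), [np.float64(0.0006480886947016112), np.float64(0.0011773448270907879), np.float64(0.001746360665651976)])
fl (245.45, 106.15) [ 0.59802343 -0.1604602   0.027     ] tool [ 0.08085763 -0.00580917  0.31160481]
(array([ 0.59968414, -0.16084678,  0.02488046]), [np.float64(0.0016827471077562183), np.float64(0.0007264769941855848), np.float64(0.0011240423820021701)])
[ 0.59230672 -0.16235189  0.51487438] [ 0.49676885 -0.8678815  -0.00155066]
```

send_rows([
  [0.02, -0.002, 0, 0, 0, 0],
  [0.03, -0.002, 0, 0, 0, 0],
  [0.0215, -0.0015, 0.02, 0, 0, 0],
  [0.01, 0, 0.04, 0, 0, 0],
  [0, 0, 0.05, 0, 0, 0],
  [0, 0, 0.04, 0, 0, 0],
  [0, 0, 0.02, 0, 0, 0],
  [0, 0, 0, 0, 0, 0],
])

```text
clock: 10.48
tcp_pos: [0.5984, -0.1609, 0.1672]
orientation: [2.717, -1.575, -0.007]
contact_force: [0.2, -0.3, -1.9]
grip_width: 0.62
```

```bash
python3 snap.py d wrist side scene; python3 - <<'E'
from h import *
d=pickle.load(open("d_d.pkl","rb"))
crop(d["scene"],160,300,140,280,5,"s_d.png");crop(d["side"],190,330,120,240,5,"si_d.png")
E
```

```text
10.475 [ 0.59843968 -0.16091142  0.1672185 ] [ 2.71739314 -1.57489384 -0.00705123] [-3.58969642e-01  5.28027729e-01  1.40460530e+00 -5.09723712e-05
  1.21352055e+00  2.26235440e+00]
```

View pics/s_d.png

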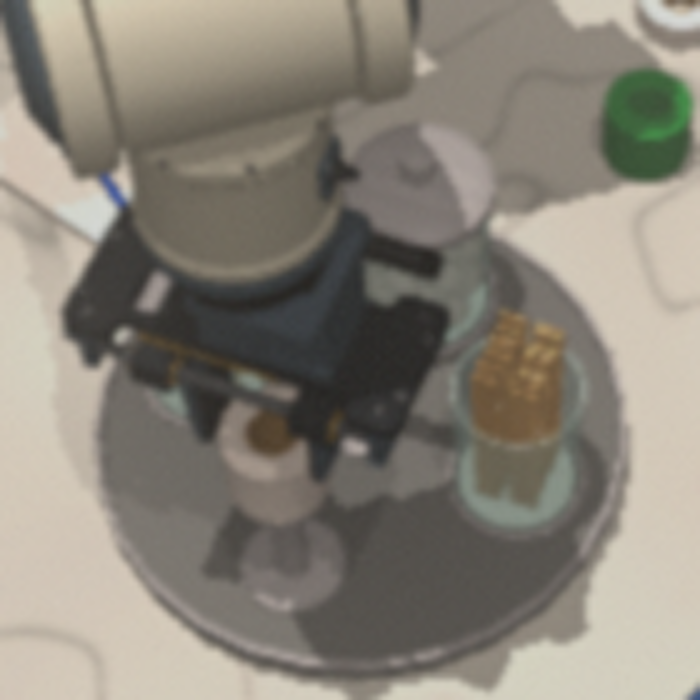

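View pics/si_d.png

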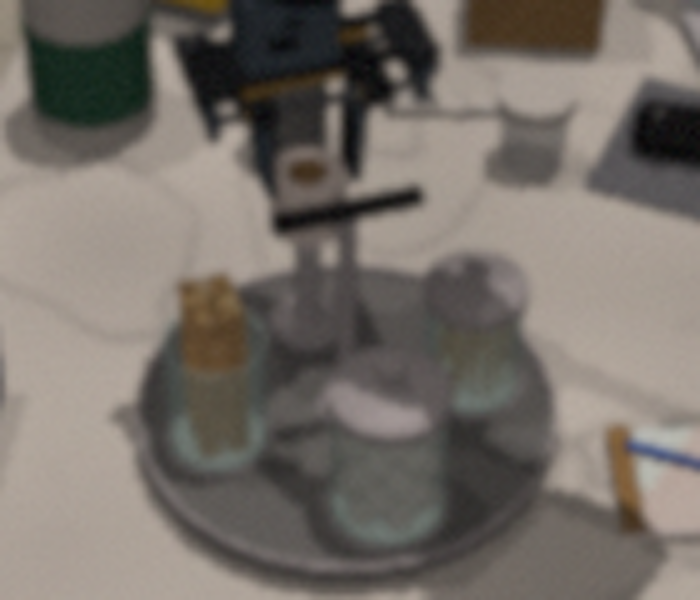

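View pics/wrist_d.png

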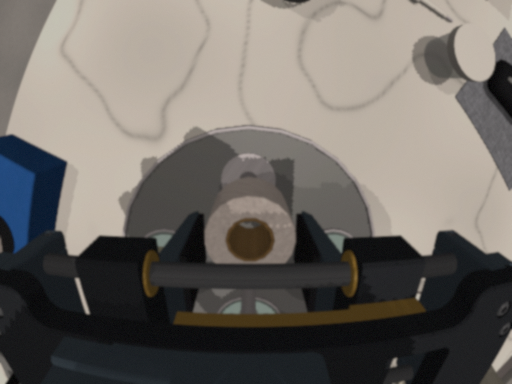

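```bash
python3 - <<'E'
from h import *
d=pickle.load(open("d_d.pkl","rb"));d0=pickle.load(open("d0.pkl","rb"))
f=lambda U,V,k,u0,v0:((U+.5)/k-.5+u0,(V+.5)/k-.5+v0)
a,b=d["scene"],d["side"]
print(cross([ray(a,*f(272,433,5,160,140)),ray(b,*f(308,172,5,190,120))]))
print("roll",onplane(a,*f(272,433,5,160,140),.177),onplane(b,*f(308,172,5,190,120),.177))
print("flange now",onplane(a,*f(292,562,5,160,140),.027))
print("tip0",onplane(d0["scene"],*f(234,450,5,170,150),.105),onplane(d0["side"],*f(311,182,6,200,140),.105))
print("fl0",onplane(d0["scene"],*f(243,513,5,170,150),.027),onplane(d0["side"],*f(305,265,6,200,140),.027))
E
```

```text
(array([ 0.59848339, -0.16257499,  0.17651535]), [np.float64(0.001499839574670504), np.float64(0.0014998395746704562)])
roll [ 0.60021365 -0.1621482   0.177     ] [ 0.59721706 -0.16321865  0.177     ]
flange now [ 0.60046964 -0.16182345  0.027     ]
tip0 [ 0.60205081 -0.16192681  0.105     ] [ 0.59493599 -0.15520066  0.105     ]
fl0 [ 0.60134943 -0.1617537   0.027     ] [ 0.60032053 -0.15915081  0.027     ]
```

send_rows([
  [0, -0.001, 0.01, 0, 0, 0],
  [0, 0, 0.01, 0, 0, 0],
  [0, 0, 0.01, 0, 0, 0],
  [0, 0, 0.01, 0, 0, 0],
  [0, 0, 0, 0, 0, 0],
])

```text
clock: 11.25
tcp_pos: [0.6001, -0.1602, 0.129]
orientation: [2.717, -1.576, -0.003]
contact_force: [0.1, -0.0, -0.4]
grip_width: 0.623
```

send_rows([
  [0, 0, 0.01, 0, 0, 0],
  [0, 0, 0.01, 0, 0, 0],
  [0, 0, 0.01, 0, 0, 0],
  [0, 0, 0.01, 0, 0, 0],
  [0, 0, 0, 0, 0, 0],
])

```text
clock: 11.88
tcp_pos: [0.6001, -0.1602, 0.0891]
orientation: [2.717, -1.576, -0.002]
contact_force: [-0.3, 0.2, -1.3]
grip_width: 0.623
```

send_rows([
  [0, 0, 0.008, 0, 0, 0],
  [0, 0, 0.008, 0, 0, 0],
  [0, 0, 0.004, 0, 0, 0],
  [0, 0, 0.002, 0, 0, 0],
  [0, 0, 0, 0, 0, 0],
])

```text
clock: 12.5
tcp_pos: [0.6007, -0.1603, 0.0679]
orientation: [2.718, -1.576, -0.0]
contact_force: [-0.5, 0.1, -1.2]
grip_width: 0.619
```

send_rows([
  [0, 0, 0, 0, 0, 0],
  [0, 0, 0, 0, 0, 0],
  [0, 0, 0, 0, 0, 0],
  [0, 0, 0, 0, 0, 0],
  [0, 0, 0, 0, 0, 0],
  [0, 0, 0, 0, 0, 0],
], grip=0.85)

```text
clock: 13.25
tcp_pos: [0.6007, -0.1604, 0.068]
orientation: [-2.718, 1.576, -0.0]
contact_force: [0.2, 0.8, 0.3]
grip_width: 0.848
```

send_rows([
  [0, 0, -0.01, 0, 0, 0],
  [0, 0, -0.03, 0, 0, 0],
  [0, 0, -0.04, 0, 0, 0],
  [0, 0, -0.05, 0, 0, 0],
  [0, 0, -0.05, 0, 0, 0],
  [0, 0, -0.05, 0, 0, 0],
  [0, 0, -0.04, 0, 0, 0],
  [0, 0, 0, 0, 0, 0],
])

```text
clock: 14.25
tcp_pos: [0.6017, -0.1608, 0.3422]
orientation: [-2.717, 1.576, -0.01]
contact_force: [0.3, -0.2, 0.1]
grip_width: 0.854
```

```bash
python3 snap.py e wrist side scene; python3 - <<'E'
from h import *
d=pickle.load(open("d_e.pkl","rb"))
crop(d["scene"],160,300,140,280,5,"s_e.png");crop(d["side"],190,330,120,240,5,"si_e.png")
E
```

```text
14.25 [ 0.60173398 -0.16076302  0.34215944] [-2.71668292  1.57560413 -0.009996  ] [-3.56888093e-01  3.95594794e-01  1.14591596e+00 -3.14119716e-05
  1.59362981e+00  2.26503536e+00]
```

View pics/s_e.png

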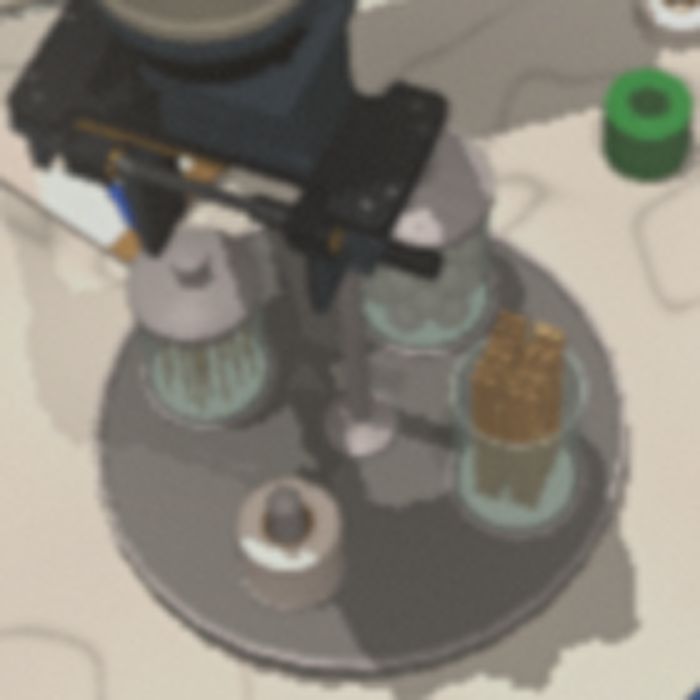

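View pics/si_e.png

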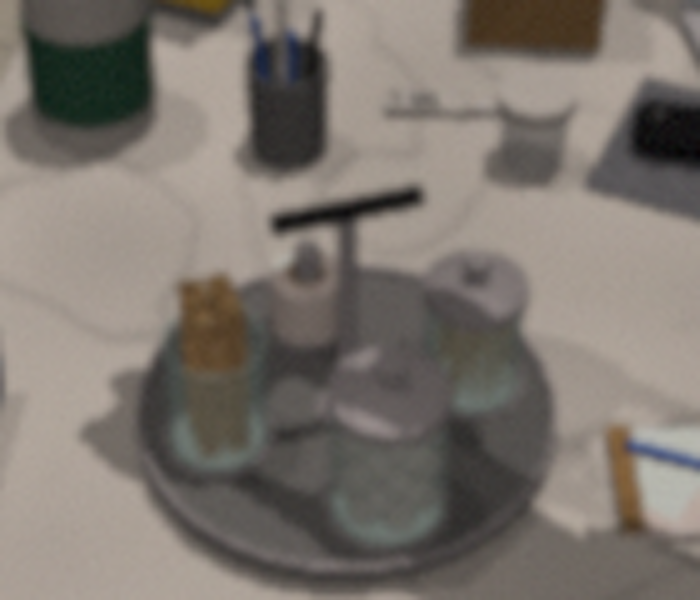

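View pics/wrist_e.png

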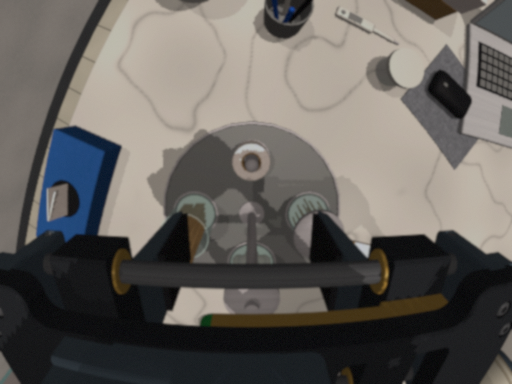

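The roll is seated: its spindle tip shows at scene crop (287,500), and the carousel is visibly unmoved. Now I'll go over the handle and turn the wrist so that the whole 120° turn fits the last joint.

send_rows([
  [-0.02, 0, 0, 0, 0, -0.02],
  [-0.04, 0, 0, 0, 0, 0],
  [-0.04, 0, 0, 0, 0, -0.05],
  [0, 0, 0, 0, 0, -0.15],
  [0, 0, 0, 0, 0, -0.17],
  [0, 0, 0, 0, 0, -0.17],
  [0, 0, 0, 0, 0, -0.17],
  [0, 0, 0, 0, 0, -0.17],
], grip=1.0)

```text
clock: 15.4
tcp_pos: [0.5486, -0.0734, 0.3372]
orientation: [-3.133, 0.227, 0.003]
contact_force: [0.3, 1.0, 0.5]
grip_width: 1.002
```

send_rows([
  [0, 0, 0, 0, 0, -0.17],
  [0, 0, 0, 0, 0, -0.17],
  [0, 0, 0, 0, 0, -0.17],
  [0, 0, 0, 0, 0, -0.17],
  [0, 0, 0, 0, 0, -0.17],
  [0, 0, 0, 0, 0, -0.17],
  [0, 0, 0, 0, 0, -0.17],
  [0, 0, 0, 0, 0, -0.17],
])

```text
clock: 16.4
tcp_pos: [0.5486, -0.0734, 0.3372]
orientation: [-2.578, -1.793, 0.002]
contact_force: [-0.2, 0.7, 0.1]
grip_width: 1.0
```

send_rows([
  [0, 0, 0, 0, 0, -0.17],
  [0, 0, 0, 0, 0, -0.17],
  [0, 0, 0, 0, 0, -0.17],
  [0, 0, 0, 0, 0, -0.17],
  [0, 0, 0, 0, 0, -0.17],
  [0, 0, 0, 0, 0, -0.17],
  [0, 0, 0, 0, 0, -0.17],
  [0, 0, 0, 0, 0, -0.17],
])

```text
clock: 17.4
tcp_pos: [0.5486, -0.0734, 0.3372]
orientation: [-0.877, -3.015, -0.0]
contact_force: [-0.7, 0.3, -0.4]
grip_width: 1.001
```

send_rows([
  [0, 0, 0, 0, 0, -0.17],
  [0, 0, 0, 0, 0, -0.17],
  [0, 0, 0, 0, 0, -0.17],
  [0, 0, 0, 0, 0, -0.17],
  [0, 0, 0, 0, 0, -0.17],
  [0, 0, 0, 0, 0, -0.15],
  [0, 0, 0, 0, 0, 0],
])

```text
clock: 18.27
tcp_pos: [0.5488, -0.0736, 0.3374]
orientation: [0.666, -3.069, -0.001]
contact_force: [-1.0, 1.3, -0.4]
grip_width: 0.997
```

```bash
python3 snap.py f wrist; python3 - <<'E'
from h import *
d=pickle.load(open("d_f.pkl","rb"));s=d["state"];T=R.from_rotvec(s["orientation"]).as_matrix()
print(T.round(3),np.degrees(np.arctan2(T[1,0],T[0,0])),T.T@(np.array([.55,-.0745,.2245])-s["tcp_pos"]))
de=pickle.load(open("d_e.pkl","rb"));r=de["wrist"];crop(r,225,280,135,190,10,"roll_e.png")
E
```

```text
18.275 [ 0.54876217 -0.07356668  0.33735888] [ 6.66062523e-01 -3.06886447e+00 -1.19935629e-03] [-2.41199713e-01  2.91157959e-01  1.31748796e+00  1.24255876e-04
  1.53443128e+00 -2.23944869e+00]
[[-0.91  -0.415 -0.001]
 [-0.415  0.91   0.   ]
 [ 0.001  0.001 -1.   ]] -155.50899979631947 [-0.00086232 -0.00147735  0.11285656]
```

View pics/wrist_f.png

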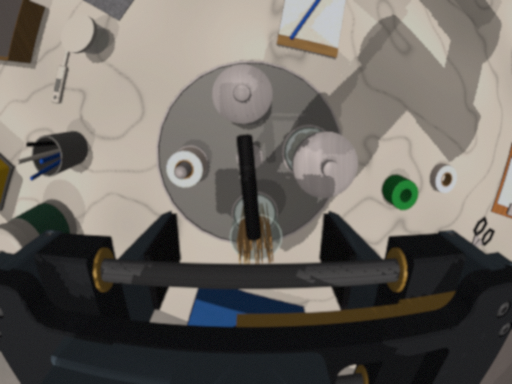

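View pics/roll_e.png

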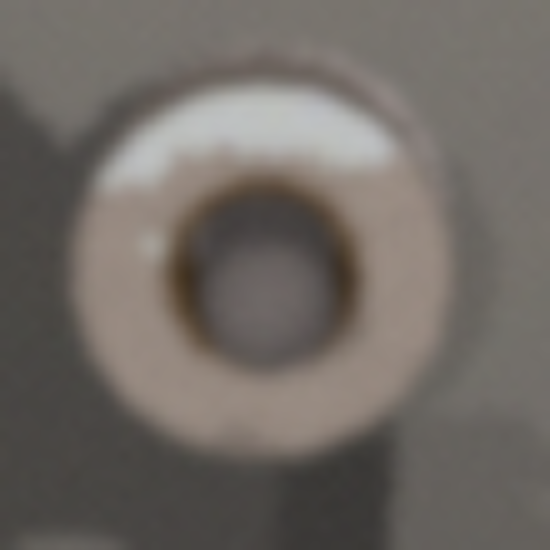

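```bash
python3 - <<'E'
from h import *
d=pickle.load(open("d_f.pkl","rb"));s=d["state"];r=d["wrist"]
px=r["pixels"].astype(int);m=((px.max(-1)<45)).astype(np.uint8);m[232:]=0
n,l,st,ce=cv2.connectedComponentsWithStats(m)
for i in range(1,n):
    if st[i,4]>200:
        v,u=np.nonzero(l==i);print(ce[i],st[i])
        if abs(ce[i][0]-247)<20:
            P=np.array([onplane(r,a,b,.2325,s)[:2] for a,b in zip(u,v)])
            (c,sz,an)=cv2.minAreaRect((P*1000).astype(np.float32));print(c,sz,an)
            vx,vy,_,_=cv2.fitLine(P.astype(np.float32),cv2.DIST_L2,0,.01,.01).ravel();print(np.degrees(np.arctan2(vy,vx)))
E
```

```text
[ 72.09734513 149.48230088] [ 57 134  30  36 678]
[248.4702509  183.44086022] [ 238  135   23   97 1395]
(544.0167236328125, -75.87887573242188) (98.76420593261719, 15.15149211883545) 29.708147048950195
29.501984
[ 42.98319328 145.21008403] [ 28 139  29  15 238]
[ 46.76670574 219.03751465] [ 21 205  49  27 853]
[164.82712766 223.93351064] [147 213  30  19 376]
[334.51515152 224.02754821] [323 213  30  19 363]
```

send_rows([
  [0, 0, 0, 0, 0, -0.09],
  [0, -0.001, 0.02, 0, 0, 0],
  [0, 0, 0.03, 0, 0, 0],
  [0, 0, 0.03, 0, 0, 0],
  [0, 0, 0.02, 0, 0, 0],
  [0, 0, 0.006, 0, 0, 0],
  [0, 0, 0, 0, 0, 0],
])

```text
clock: 19.2
tcp_pos: [0.5501, -0.0751, 0.2322]
orientation: [0.801, -3.037, -0.0]
contact_force: [-0.0, -0.6, 0.6]
grip_width: 1.004
```

send_rows([
  [0, 0, 0, 0, 0, 0],
  [0, 0, 0, 0, 0, 0],
  [0, 0, 0, 0, 0, 0],
  [0, 0, 0, 0, 0, 0],
  [0, 0, 0, 0, 0, 0],
  [0, 0, 0, 0, 0, 0],
  [0, 0, 0, 0, 0, 0],
  [0, 0, 0, 0, 0, 0],
], grip=0.0, newtons=25)

```text
clock: 20.2
tcp_pos: [0.5501, -0.0753, 0.232]
orientation: [-0.803, 3.037, -0.0]
contact_force: [0.7, 0.7, 0.1]
grip_width: 0.152
```

send_rows([
  [0, 0, 0, 0, 0, 0],
  [0, 0, 0, 0, 0, 0],
  [0, 0, 0, 0, 0, 0],
  [0, 0, 0, 0, 0, 0],
  [0, 0, 0, 0, 0, 0],
  [0, 0, 0, 0, 0, 0],
])

```text
clock: 20.95
tcp_pos: [0.5501, -0.0752, 0.232]
orientation: [-0.803, 3.037, -0.0]
contact_force: [0.0, 0.2, 0.2]
grip_width: 0.005
```

```bash
python3 snap.py g wrist scene; python3 - <<'E'
from h import *
d=pickle.load(open("d_g.pkl","rb"));s=d["state"];T=R.from_rotvec(s["orientation"]).as_matrix()
print(np.degrees(np.arctan2(T[1,0],T[0,0])),s["contact_force"],s["moment"],s["grip_width"])
E
```

```text
20.95 [ 0.55012075 -0.07523363  0.23203506] [-8.03433246e-01  3.03710723e+00 -1.19466396e-05] [-2.43462772e-01  3.71802059e-01  1.48639399e+00 -6.33765436e-07
  1.28338191e+00 -2.33148874e+00]
-150.36491411185642 [0.04989619 0.17479369 0.18235633] [ 0.15776517 -0.13701364  0.01162739] 0.004959298165731256
```

View pics/wrist_g.png

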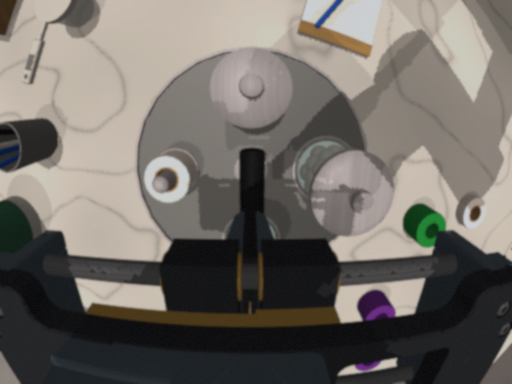

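```bash
python3 - <<'E'
from h import *
from bench import state
d=pickle.load(open("d_g.pkl","rb"))
crop(d["scene"],170,300,130,240,6,"s_g.png")
crop(d["wrist"],190,320,140,270,5,"w_g.png")
s=state();print(s["grip_width"],s["clock"])
E
```

```text
-2.4630856407026844e-05 21.05
```

View pics/s_g.png

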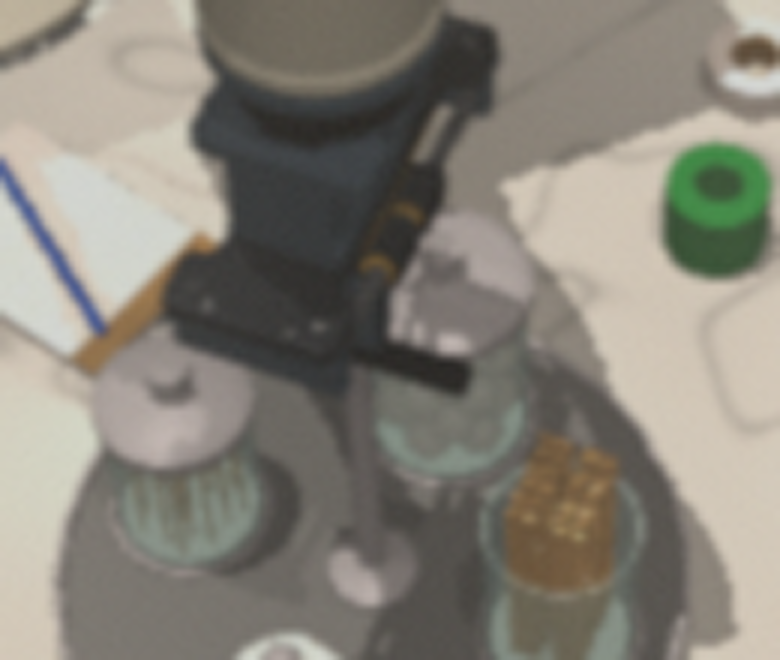

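View pics/w_g.png

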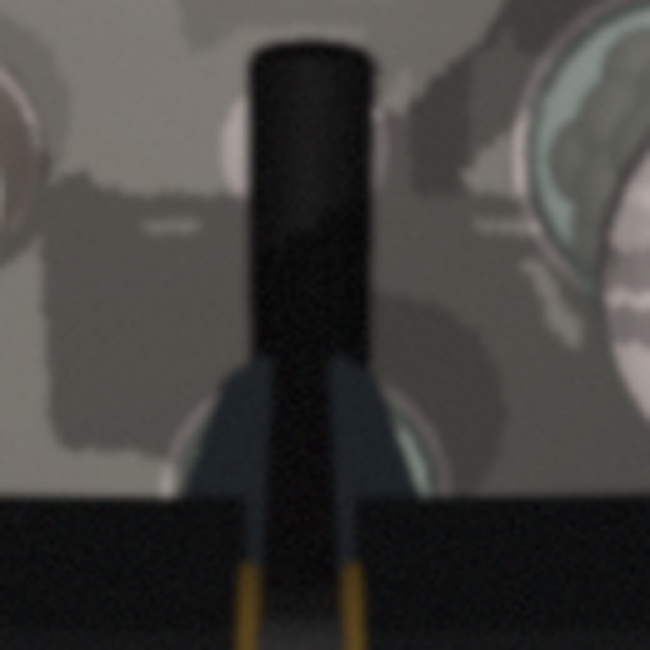

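The gripper reads fully shut (0.00), which doesn't fit a 16 mm bar between the pads. I'll project the TCP, fingertips and bar into the views to see why.

```bash
python3 - <<'E'
from h import *
d=pickle.load(open("d_g.pkl","rb"));s=d["state"];T=R.from_rotvec(s["orientation"]).as_matrix()
def proj(r,p):
    E=np.linalg.inv(r["extrinsics"]);q=E[:3,:3]@p+E[:3,3];K=r["intrinsics"]
    return np.array([K[0,2]+K[0,0]*q[0]/-q[2],K[1,2]+K[1,1]*-q[1]/-q[2]])
from bench import read_camera
import pickle as pk
b=read_camera("side");d["side"]=b;pk.dump(d,open("d_g.pkl","wb"))
for n,k,o in(("scene",6,(170,130)),("side",6,(200,120))):
    r=d[n];c=cv2.resize(np.ascontiguousarray(r["pixels"][o[1]:o[1]+110,o[0]:o[0]+130,::-1]),None,fx=k,fy=k,interpolation=cv2.INTER_CUBIC)
    for off,col in((0,(0,0,255)),(.006,(0,255,255)),(.025,(0,255,0))):
        p=s["tcp_pos"]+T[:,2]*off;u=(proj(r,p)-o+.5)*k-.5;print(n,off,u);cv2.circle(c,tuple(int(x) for x in u),3,col,-1)
    for t in(-.055,0,.055):
        p=np.array([.55,-.0745,.2245])+t*np.array([.868,.496,0]);u=(proj(r,p)-o+.5)*k-.5;cv2.circle(c,tuple(int(x) for x in u),3,(255,0,255),-1)
    cv2.imwrite(f"pics/proj_{n}.png",c)
# wrist depth of bar & finger
C=cloud(d["wrist"],s)
for u,v in((251,150),(251,170),(251,190),(251,205),(251,215),(251,225),(240,232),(262,232)): print(u,v,C[v,u].round(4),(T.T@(C[v,u]-s["tcp_pos"])).round(4))
E
```

```text
scene 0 [349.80289984 332.84268569]
scene 0.006 [350.48773646 340.53198038]
scene 0.025 [352.6218815  364.49400229]
side 0 [354.19425548 241.26787437]
side 0.006 [354.13308994 249.1123854 ]
side 0.025 [353.94156485 273.67557653]
251 150 [ 0.5018 -0.101   0.2297] [0.0548 0.0015 0.0023]
251 170 [ 0.5119 -0.0953  0.2332] [ 0.0431  0.0014 -0.0012]
251 190 [ 0.5233 -0.0889  0.2314] [0.0301 0.0014 0.0006]
251 205 [ 0.5315 -0.0842  0.2324] [ 0.0206  0.0014 -0.0004]
251 215 [ 0.5349 -0.0823  0.2397] [ 0.0167  0.0014 -0.0077]
251 225 [ 0.5341 -0.0829  0.2578] [ 0.0177  0.0013 -0.0258]
240 232 [ 0.536  -0.0883  0.2696] [ 0.0187 -0.0044 -0.0375]
262 232 [ 0.5305 -0.0786  0.2696] [ 0.0187  0.0068 -0.0376]
```

View pics/proj_scene.png

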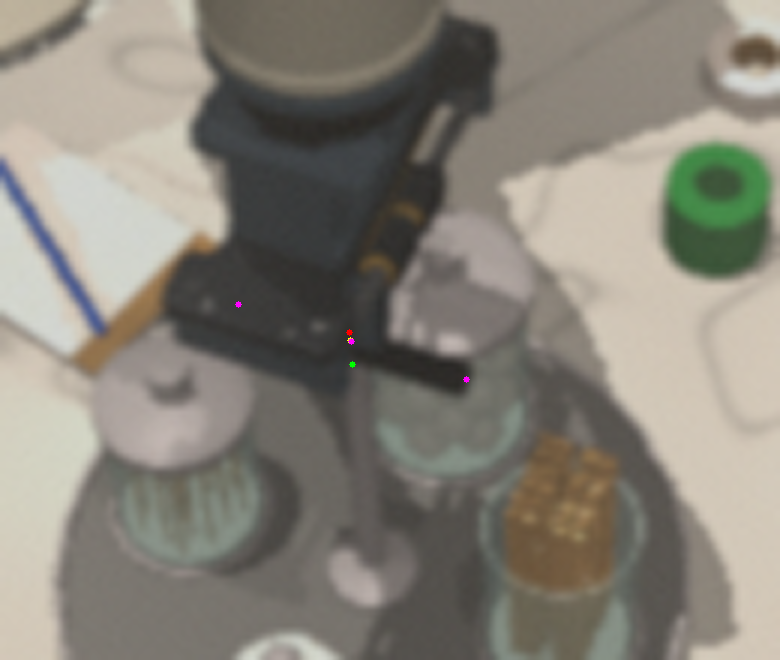

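View pics/proj_side.png

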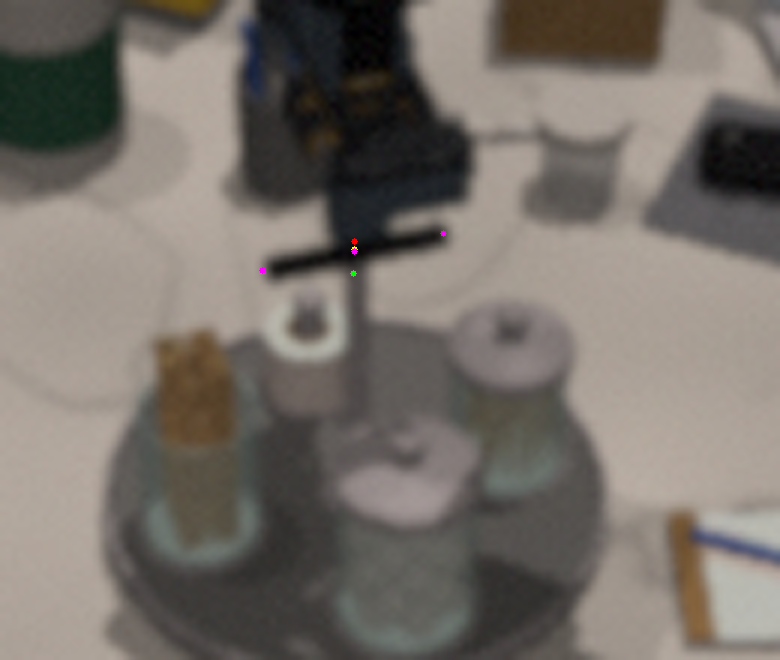

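```bash
python3 - <<'E'
from h import *
d=pickle.load(open("d_g.pkl","rb"));s=d["state"];T=R.from_rotvec(s["orientation"]).as_matrix()
C=cloud(d["side"])
for V in range(150,300,8):
    u=200+round(354/6);v=120+round(V/6);print(V,C[v,u].round(3),(T.T@(C[v,u]-s["tcp_pos"])).round(3),d["side"]["pixels"][v,u])
# held roll view d: finger points
d=pickle.load(open("d_d.pkl","rb"));s=d["state"];T=R.from_rotvec(s["orientation"]).as_matrix()
for n in("side","scene"):
    C=(cloud(d[n])-s["tcp_pos"])@T
    px=d[n]["pixels"].max(-1)
    m=(np.abs(C[...,0])<.02)&(np.abs(C[...,1])<.06)&(np.abs(C[...,1])>.027)&(C[...,2]>-.05)&(px<70)&(d[n]["z_map"]>0)&(C[...,2]<.04)
    q=C[m];print(n,len(q),np.percentile(q[:,2],[50,90,100]) if len(q) else "")
d=pickle.load(open("d_e.pkl","rb"));s=d["state"];T=R.from_rotvec(s["orientation"]).as_matrix()
for n in("side","scene"):
    C=(cloud(d[n])-s["tcp_pos"])@T
    px=d[n]["pixels"].max(-1)
    m=(np.abs(C[...,0])<.03)&(np.abs(C[...,1])<.07)&(C[...,2]>-.05)&(px<70)&(d[n]["z_map"]>0)&(C[...,2]<.06)
    q=C[m];print(n,len(q),np.percentile(q[:,2],[50,90,100]) if len(q) else "")
E
```

```text
150 [ 0.533 -0.001  0.36 ] [-0.022  0.073 -0.128] [24 22 26]
158 [0.532 0.004 0.359] [-0.024  0.077 -0.127] [29 28 29]
166 [0.53  0.014 0.36 ] [-0.027  0.088 -0.128] [29 30 31]
174 [0.529 0.019 0.36 ] [-0.028  0.092 -0.128] [23 23 25]
182 [0.529 0.019 0.356] [-0.028  0.093 -0.124] [18 22 24]
190 [0.53  0.014 0.344] [-0.027  0.088 -0.112] [31 35 39]
198 [0.53  0.014 0.34 ] [-0.027  0.087 -0.108] [34 37 40]
206 [0.531 0.01  0.332] [-0.025  0.084 -0.1  ] [32 35 38]
214 [0.53  0.012 0.326] [-0.026  0.086 -0.094] [31 34 39]
222 [0.53  0.013 0.322] [-0.026  0.086 -0.09 ] [33 37 41]
230 [ 0.547 -0.066  0.249] [-0.002  0.01  -0.017] [31 36 39]
238 [ 0.547 -0.066  0.24 ] [-0.002  0.01  -0.008] [22 23 25]
246 [ 0.547 -0.069  0.233] [-0.001  0.007 -0.001] [ 5  9 11]
254 [ 0.547 -0.066  0.231] [-0.002  0.01   0.001] [14 13 12]
262 [ 0.546 -0.063  0.224] [-0.003  0.013  0.008] [58 55 53]
270 [ 0.547 -0.067  0.215] [-0.001  0.008  0.017] [75 71 69]
278 [ 0.547 -0.07   0.209] [-0.     0.006  0.024] [81 76 75]
286 [ 0.547 -0.067  0.201] [-0.001  0.008  0.031] [83 78 77]
294 [ 0.547 -0.068  0.196] [-0.001  0.008  0.036] [80 75 73]
side 39 [-0.03083134 -0.01591813 -0.01106171]
scene 67 [-0.03159097 -0.01421158 -0.00931951]
side 82 [-0.03286011 -0.01501871 -0.00739618]
scene 164 [-0.02621696 -0.00949231  0.00116639]
```

The fingers did not reach the bar. Depth in both fixed views puts the visible fingertips at about the TCP (tool z near 0), not 25 mm ahead of it as the text says. So they shut just above the bar (top 0.2325). I'll open, go about 26 mm lower and grip again. Even with the stated tip length this stays above the 172 mm jars.

send_rows([
  [0, 0, -0.01, 0, 0, 0],
  [0, 0, -0.005, 0, 0, 0],
  [0, 0, 0, 0, 0, 0],
  [0, 0, 0, 0, 0, 0],
  [0, 0, 0, 0, 0, 0],
  [0, 0, 0, 0, 0, 0],
], grip=0.7)

```text
clock: 21.85
tcp_pos: [0.55, -0.0752, 0.2469]
orientation: [0.803, -3.037, -0.0]
contact_force: [0.2, 0.5, -0.6]
grip_width: 0.632
```

send_rows([
  [0, 0, 0.01, 0, 0, 0],
  [0, 0, 0.01, 0, 0, 0],
  [0, 0, 0.01, 0, 0, 0],
  [0, 0, 0.01, 0, 0, 0],
  [0, 0, 0, 0, 0, 0],
])

```text
clock: 22.48
tcp_pos: [0.5497, -0.0751, 0.2061]
orientation: [0.803, -3.036, -0.001]
contact_force: [0.1, -0.4, -0.2]
grip_width: 0.703
```

```bash
python3 snap.py h2 side scene;  python3 - <<'E'
from h import *
d=pickle.load(open("d_h2.pkl","rb"))
c=[]
for n,o in(("scene",(170,130)),("side",(200,110))):
    r=d[n];c.append(cv2.resize(np.ascontiguousarray(r["pixels"][o[1]:o[1]+110,o[0]:o[0]+100,::-1]),None,fx=4,fy=4,interpolation=cv2.INTER_CUBIC))
cv2.imwrite("pics/h2.png",np.hstack(c))
E
```

```text
22.475 [ 0.54965109 -0.07512945  0.20607853] [ 8.03063665e-01 -3.03575419e+00 -1.22271715e-03] [-2.43486223e-01  3.97749717e-01  1.52182709e+00  1.79745960e-06
  1.22363091e+00 -2.33150581e+00]
```

View pics/h2.png

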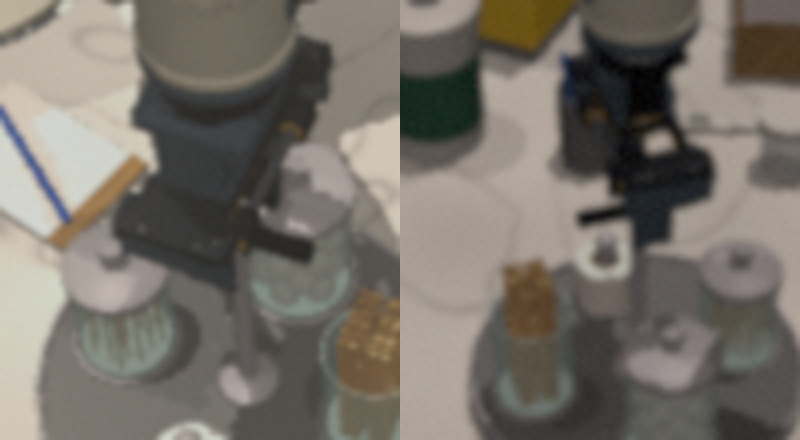

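Now a finger covers the bar in the side view, at (655,215), so the jaws straddle it. I'll close.

send_rows([
  [0, 0, 0, 0, 0, 0],
  [0, 0, 0, 0, 0, 0],
  [0, 0, 0, 0, 0, 0],
  [0, 0, 0, 0, 0, 0],
  [0, 0, 0, 0, 0, 0],
  [0, 0, 0, 0, 0, 0],
  [0, 0, 0, 0, 0, 0],
  [0, 0, 0, 0, 0, 0],
], grip=0.0, newtons=30)

```text
clock: 23.58
tcp_pos: [0.5494, -0.0741, 0.207]
orientation: [0.803, -3.036, -0.003]
contact_force: [-3.1, 8.2, 4.1]
grip_width: 0.169
```

send_rows([
  [0, 0, 0, 0, 0, 0],
  [0, 0, 0, 0, 0, 0],
  [0, 0, 0, 0, 0, 0],
  [0, 0, 0, 0, 0, 0],
])

```text
clock: 24.08
tcp_pos: [0.5494, -0.0741, 0.2069]
orientation: [0.803, -3.036, -0.003]
contact_force: [-4.3, 7.9, 3.7]
grip_width: 0.169
```

The bar is gripped (opening 0.169, about 16 mm). There's about 9 N of side load along tool +y, so I'll relieve that by 1 mm and then turn.

send_rows([
  [0, 0.001, 0, 0, 0, 0],
  [0, 0, 0, 0, 0, 0.04],
  [0, 0, 0, 0, 0, 0.08],
  [0, 0, 0, 0, 0, 0.1],
  [0, 0, 0, 0, 0, 0.1],
  [0, 0, 0, 0, 0, 0.1],
  [0, 0, 0, 0, 0, 0.1],
  [0, 0, 0, 0, 0, 0.1],
])

```text
clock: 25.08
tcp_pos: [0.5494, -0.0736, 0.207]
orientation: [-0.166, -3.137, -0.002]
contact_force: [-1.0, 6.8, 2.1]
grip_width: 0.17
```

send_rows([
  [0, 0, 0, 0, 0, 0.1],
  [0, 0, 0, 0, 0, 0.1],
  [0, 0, 0, 0, 0, 0.1],
  [0, 0, 0, 0, 0, 0.1],
  [0, 0, 0, 0, 0, 0.1],
  [0, 0, 0, 0, 0, 0.1],
  [0, 0, 0, 0, 0, 0.05],
  [0, 0, 0, 0, 0, 0.02],
])

```text
clock: 26.08
tcp_pos: [0.5496, -0.0731, 0.207]
orientation: [-1.185, -2.909, -0.003]
contact_force: [-0.3, 11.7, 1.3]
grip_width: 0.168
```

send_rows([
  [0.0007, 0.0007, 0, 0, 0, 0.05],
  [0, 0, 0, 0, 0, 0.1],
  [0, 0, 0, 0, 0, 0.1],
  [0, 0, 0, 0, 0, 0.1],
  [0, 0, 0, 0, 0, 0.1],
  [0, 0, 0, 0, 0, 0.1],
  [0, 0, 0, 0, 0, 0.1],
  [0, 0, 0, 0, 0, 0],
])

```text
clock: 27.08
tcp_pos: [0.5501, -0.0728, 0.207]
orientation: [2.053, 2.378, 0.002]
contact_force: [2.9, 5.7, -1.5]
grip_width: 0.171
```

```bash
python3 snap.py i side scene wrist;  python3 - <<'E'
from h import *
d=pickle.load(open("d_i.pkl","rb"));s=d["state"];T=R.from_rotvec(s["orientation"]).as_matrix()
print(np.degrees(np.arctan2(T[1,0],T[0,0])),s["contact_force"],s["moment"],s["grip_width"])
E
```

```text
27.075 [ 0.55011131 -0.07283636  0.20696781] [2.05324178e+00 2.37766629e+00 2.05864736e-03] [-2.39984207e-01  3.95842563e-01  1.52233431e+00  1.20293816e-03
  1.22274868e+00 -3.86570295e-01]
98.37530240748137 [ 2.94458499  5.70625193 -1.54933307] [ 1.04872981 -0.82793105  0.25579456] 0.17089225456060472
```

View pics/scene_i.png

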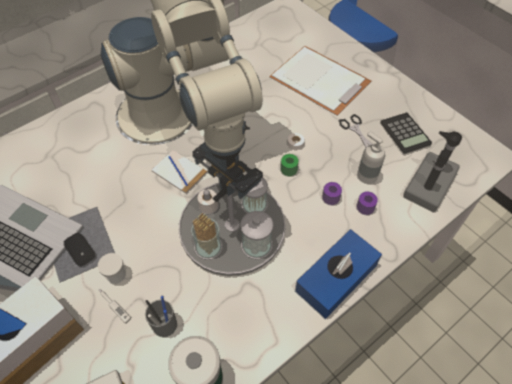

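View pics/wrist_i.png

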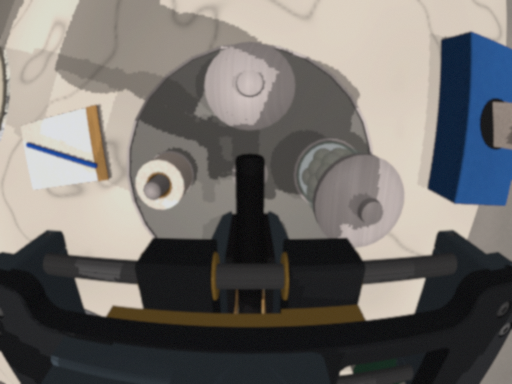

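View pics/side_i.png

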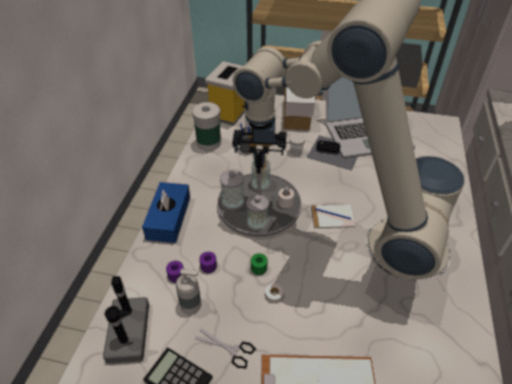

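send_rows([
  [0.0006, 0.0003, 0, 0, 0, 0.05],
  [0, 0, 0, 0, 0, 0.06],
  [0, 0, 0, 0, 0, 0.036],
  [0, 0, 0, 0, 0, 0],
  [0, 0, 0, 0, 0, 0],
  [0, 0, 0, 0, 0, 0],
])

```text
clock: 27.98
tcp_pos: [0.5502, -0.0728, 0.207]
orientation: [2.218, 2.224, 0.001]
contact_force: [6.0, 0.3, -5.9]
grip_width: 0.169
```

```bash
python3 snap.py j side scene wrist;  python3 - <<'E'
from h import *
d=pickle.load(open("d_j.pkl","rb"));s=d["state"];T=R.from_rotvec(s["orientation"]).as_matrix()
print(np.degrees(np.arctan2(T[1,0],T[0,0])),s["contact_force"],s["moment"],s["grip_width"],s["joint_vel"])
crop(d["side"],210,320,140,240,6,"si_j.png");crop(d["wrist"],120,220,130,230,6,"w_j.png");crop(d["scene"],170,300,170,280,6,"s_j.png")
E
```

```text
27.975 [ 0.5502174  -0.07281928  0.20698121] [2.21782887e+00 2.22434582e+00 7.52084779e-04] [-2.39272298e-01  3.96021004e-01  1.52198565e+00  1.61572016e-04
  1.22291252e+00 -2.42261450e-01]
90.16811247962146 [ 5.95440358  0.29712788 -5.90468261] [ 0.07283941 -1.19495561 -0.12805685] 0.1688948252897152 [1.21282261e-03 1.48075769e-03 3.43915032e-05 9.08545893e-04
 6.82348725e-04 8.23072202e-04]
```

View pics/si_j.png

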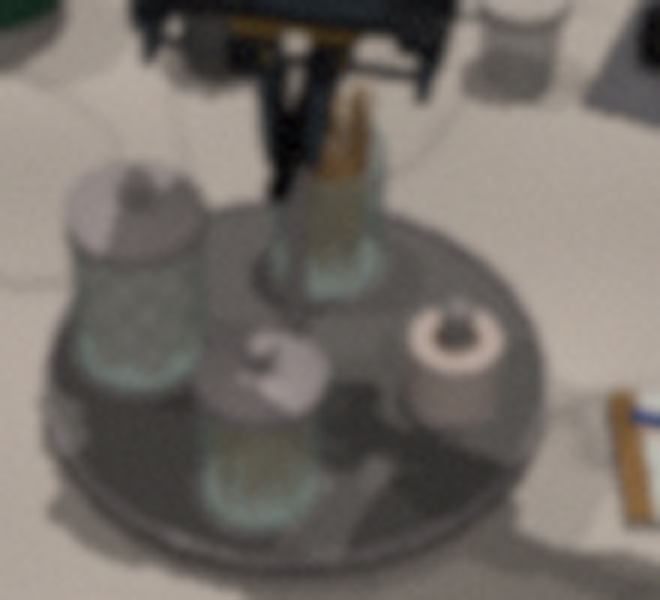

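View pics/w_j.png

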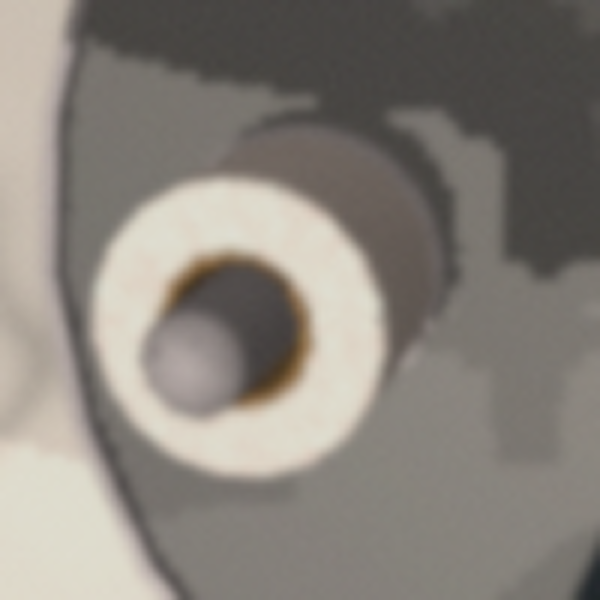

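View pics/s_j.png

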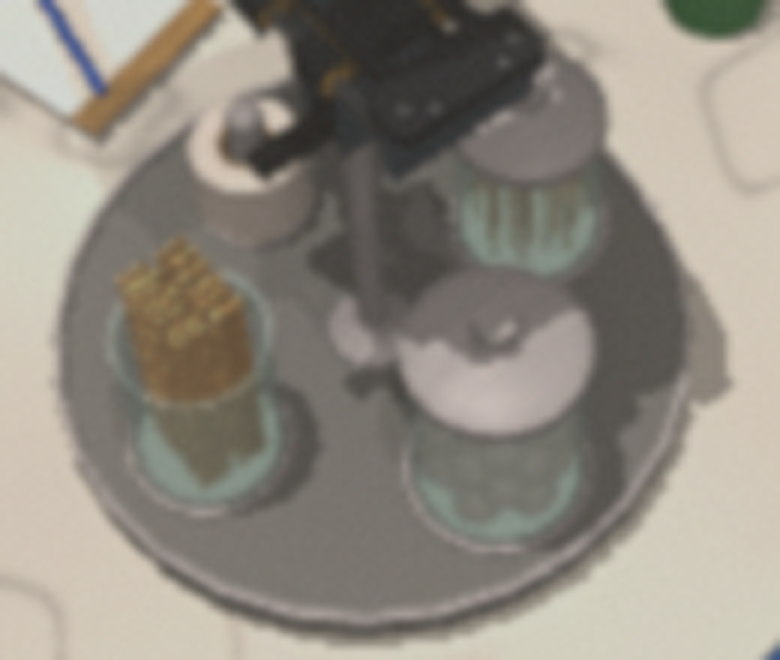

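```bash
python3 - <<'E'
from h import *
d=pickle.load(open("d_j.pkl","rb"));s=d["state"];w,b,a=d["wrist"],d["side"],d["scene"]
f=lambda U,V,k,u0,v0:((U+.5)/k-.5+u0,(V+.5)/k-.5+v0)
pw=f(240,328,6,120,130);pb=f(456,340,6,210,140);tw=f(195,363,6,120,130);tb=f(459,306,6,210,140)
print("top",onplane(w,*pw,.077,s),onplane(b,*pb,.077),cross([ray(w,*pw,s),ray(b,*pb)]))
print("tip",onplane(w,*tw,.105,s),onplane(b,*tb,.105),cross([ray(w,*tw,s),ray(b,*tb)]))
C=cloud(b);m=(np.hypot(C[...,0]-.45,C[...,1]+.074)<.026)&(np.hypot(C[...,0]-.45,C[...,1]+.074)>.015)&(C[...,2]>.06);print("top z side",np.median(C[m][:,2]),m.sum())
C=cloud(w,s);P=[C[int(130+v/6),int(120+u/6)] for u,v in((120,330),(360,330),(300,440),(240,210))];print(np.round(P,4))
E
```

```text
top [ 0.44997929 -0.07372032  0.077     ] [ 0.44741883 -0.07287815  0.077     ] (array([ 0.44835051, -0.07492415,  0.07420123]), [np.float64(0.0007993337438644918), np.float64(0.0007993337438645287)])
tip [ 0.45044092 -0.07243057  0.105     ] [ 0.44719444 -0.07428783  0.105     ] (array([ 0.44852925, -0.0737889 ,  0.10394083]), [np.float64(0.0017004807204461137), np.float64(0.0017004807204462026)])
top z side 0.07807379755559851 107
[[ 0.4261 -0.0747  0.076 ]
 [ 0.4729 -0.0751  0.0751]
 [ 0.4603 -0.0954  0.0766]
 [ 0.452  -0.0523  0.0768]]
```

The roll top centre is at (0.449,-0.074) and 0.076 high. That is straight in front of the axis, within about 1 mm sideways, and the bar is held (opening 0.169). I'll hold still briefly, compare the bystanders with the start and then hand in.

send_rows([
  [0, 0, 0, 0, 0, 0],
  [0, 0, 0, 0, 0, 0],
  [0, 0, 0, 0, 0, 0],
  [0, 0, 0, 0, 0, 0],
  [0, 0, 0, 0, 0, 0],
  [0, 0, 0, 0, 0, 0],
])

```text
clock: 28.88
tcp_pos: [0.5502, -0.0728, 0.207]
orientation: [2.218, 2.224, 0.001]
contact_force: [4.9, 1.0, -5.3]
grip_width: 0.166
```

```bash
python3 - <<'E'
from h import *
from bench import state,job_done
a=pickle.load(open("d0.pkl","rb"));b=pickle.load(open("d_j.pkl","rb"))
for n,boxes in(("scene",{"narrow":(285,130,22,22),"pump":(355,132,32,50),"pen":(144,290,34,48),"scis":(336,112,30,30),"therm":(98,288,34,34),"spec":(96,252,32,32)}),):
    for k,(x,y,w,h) in boxes.items():
        t=cv2.cvtColor(a[n]["pixels"][y:y+h,x:x+w],6);S=cv2.cvtColor(b[n]["pixels"][y-12:y+h+12,x-12:x+w+12],6)
        r=cv2.matchTemplate(S,t,cv2.TM_CCOEFF_NORMED);_,v,_,l=cv2.minMaxLoc(r);print(k,np.subtract(l,12),round(v,2))
s=state();print(s["grip_width"],s["contact_force"],s["clock"])
print(job_done())
E
```

```text
narrow [0 0] 0.7
pump [0 0] 1.0
pen [0 0] 1.0
scis [0 0] 1.0
therm [0 0] 1.0
spec [0 0] 1.0
0.16636524784704568 [ 4.91867154  1.02722756 -5.27079245] 28.875
the job is handed in; nothing more can be done
None
```

I put the wide white roll down on the spindle and let go of it. I then gripped the handle's cross-bar, turned the carousel 120° clockwise so the roll stands at the front, and handed in at about 29 s still holding the bar.

**Last checks:**
- **Roll position:** its top centre is at about (0.449, -0.074), some 0–1 mm sideways of straight front. Depth readings put its top at 0.075–0.078 m, where a seated roll would be at 0.077. Crossing two views gave 0.074.
- **Hold:** the grip setting is 30 N at an opening of 0.166 (about 15 mm on the 16 mm bar), with the arm still and the fingers clear of the roll. A load of about 7 N remained on the wrist.
- **Other things on the counter:** none of the five bystanders nor the narrow roll shifted in the scene picture. The narrow roll's match was weaker (0.7), probably because of the arm's shadow.

**What failed or disagreed:**
- **First grip on the bar:** it failed because the fingers shut above the bar. Both fixed cameras showed the fingertips at about the TCP, not 25 mm ahead of it as the text says. I opened, went 26 mm lower and gripped it properly.
- **Camera agreement:** the views differed from each other by 1–4 mm at times.

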